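# Put the espresso tools back in their caddy

### The arm

A 6-joint arm with a two-finger parallel gripper is mounted at the origin on a cart in front of the work surface, level with it; the furniture and walls round the work are solid. World frame = base frame: x ahead of the robot, y to its left, z up, the work surface at z = 0. Lengths are in m, angles in rad, forces in N, time in s.
With the tool pointing down it reaches from about 0.25 to 0.775 m from the base axis. Payload 4 kg.
Tool frame: the origin (TCP) lies at the very end of the fingers, on their centre line; the grasp point (between the pads) lies 19 mm behind it; z points along the fingers, y is the direction in which the jaws open and shut (so a half turn about z gives the same grasp; the last joint's range is limited). The gripper opens to 94 mm and grips with 3 to 60 N. Pads are 16 mm wide; open, the fingers measure 119 mm over their backs; the gripper's body (75 mm by 177 mm) begins 78 mm behind the grasp point.
Start: joints at [1.111, 0.087, 1.371, -0, 1.684, -0.103], TCP at [0.192, 0.515, 0.171] pointing down, gripper open.
Joint ranges: [-3.1, 3.1], [-0.76, 2.03], [0.27, 2.55], [-1.08, 4.22], [0.17, 2.65], [-2.57, 2.57]. Speed limits (rad/s): [2.79, 2.79, 3.14, 3.14, 3.14, 3.14].

### API

Orientations are given as [roll, pitch, yaw] about the fixed x, y, z axes, in that order (R = Rz(yaw) Ry(pitch) Rx(roll)).
In Python, from bench import robot, snapshot, models gives the robot as it stands.
- The arm moves only by the tool arm_command, never from a script. Its argument "commands" is text: rows parted by semicolons, each of 7 numbers parted by spaces: the shift along the tool's x, y, z in mm, then the turn, a rotation vector about the tool's x, y, z in degrees, then the opening, from 0 (shut) to 1 (fully open). In form: tx ty tz rx ry rz hand; .... A call has 1 to 12 rows; each row shifts and turns the pose as measured when the row begins, along the tool's axes as they then stand; what a row does not reach is not made up. A row lasts 1/8 s, in which the tool goes at most 62.5 mm and 10.7 degrees, less where a joint would pass 70% of its speed; a pose out of reach is approached as far as the arm can. A call is refused whole if a number of a shift passes 62.5 or a number of a turn 10.7, either way. A call with a gripper value outside its range is refused whole. The fingers move at their own pace and stop on an object; the grip force is fixed at half the most. Time passes only in rows, so rows that do not move let the fingers close. It gives the time, the measured TCP pose, the force and the opening at its end, in the units of the state.
- robot.get_obs(): the state, without advancing time (a new reading comes with each control period).
- snapshot(name): name is "side" or "top"; returns a dict with "img" (384x512x3 uint8, blue, green, red), "camera_matrix" (3x3 intrinsics, pixels), "dist" ([k1, k2, p1, p2, k3] as OpenCV has them; the pictures are not rectified), "origin" and "rotation" of the camera in the world. Camera axes: x right, y down, z forward; pixel columns grow to the right and rows downward; lengths in m; the calibration is good to about 2 mm. A picture is of the moment at which its call begins. There is no depth.
- robot.close_job(): hands the job in, once; it reports no verdict.
Trained networks look in a picture, given as the dict that the camera call returned (one of the last four; its "shot" number tells which), for a name from the list of things; names that differ only in an ending like _2 or _b are one class to them, and where a whole thing is asked for, a point or a joint stands for the part that bears it (a point fixed in the world has none). Each returns a list of dicts, best first, with "conf" (0 to 1); they miss things now and then, are a little off and sometimes report something else, mostly with a low value. They report only what shows in the picture. A call takes as long as a camera call.
- models.spot_in(query, picture): "bbox" ([left, top, width, height] as shares, 0 to 1, of the picture: columns of its width, rows of its height, round what is visible of it).
- models.tip_of(query, picture): "centre" ([column, row] as shares, 0 to 1, of the picture: columns of its width, rows of its height: a listed point, or the origin of a listed thing).
The state is a dict: "time": time; "joint_positions": joint angles; "qvel": joint speeds; "joint_torque": joint torques, N m; "tool_pos": TCP position; "ee_rot": TCP orientation; "wrist_force": force on the tool from outside, world axes, zero at the start; "wrist_torque": the same for the moment, N m; "width": finger opening in m.
Only numpy, scipy, OpenCV 4.12 (cv2) and the standard library are available. Lean on these libraries where they do the work, as an engineer would, in place of code of your own. Each camera call takes 0.05 s, during which the arm holds its last target. There are 200 camera calls.

### The job

Put the espresso tools away in the wooden caddy: stand the filter basket in the widest well, the tamper in the middle-sized well, and lay the brass scoop with its bowl in the smallest well and its handle out over the little wooden rest bar. The leveller is kept in the filter basket, puck down, with its flange sitting level on the basket's rim. The twist timer, the yellow pinch bowl and the teaspoon look similar but are not espresso tools, so leave them standing where they are.

Things in the scene. Friction and masses are not known exactly. Their poses are not given: they have to be found in the camera images.
- basket: Filter basket: open steel cup, round, 33 mm tall, outside 54 mm across at the foot, 59 to 61 along the wall, 64 over the rim; inside 59 mm at the mouth, 56 mm below it, 54 mm low down. 100 g. Stands mouth up. Origin: centre of its underside, z up. Grasp it across the outside, fingertips at least 12 mm above its foot so that they clear the well's edge at set-down.
- leveller: Coffee leveller: steel puck 49 mm across, 16 mm tall, foot bevelled 3 mm; on it a flange 69 mm across (16 to 23 mm up), a thin neck and a round wooden knob 30 mm across (30 to 50 mm up). 280 g. Stands puck down. Origin: centre of its underside, z up. Seated, its flange lies on the basket's rim and its origin is 17 mm above the basket's.
- tamper: Coffee tamper: steel foot 53 mm across and 22 mm tall, wooden grip up to 34 mm across on top, 81 mm tall in all. 320 g. Stands foot down. Origin: centre of its underside, z up.
- scoop: Brass coffee scoop: round open bowl, 42 mm across, 25 mm tall; flat handle 12 mm wide, 2 mm thick, level with the bowl's rim. 45 g. Origin: underside, middle of its 82 mm length; bowl centre 20 mm from it toward +y, handle end 41 mm toward -y; z up. Grasp across the bowl along the scoop's x, fingertips at least 12 mm above the underside so that they clear the well's edge.
- basket_block: Fixed light-wood block of the caddy, 112 (x) x 98 (y) x 14 mm, one of three side by side, in changing order, in a low dark tray (rim 20 mm over the worktop). Origin: centre of its underside, 4 mm over the worktop. Has the widest round well, in its middle: 84 mm across, 8 mm deep, floor 6 mm above the origin.
- tamper_block: Fixed light-wood block of the caddy, 112 (x) x 98 (y) x 14 mm, one of three side by side, in changing order, in a low dark tray (rim 20 mm over the worktop). Origin: centre of its underside, 4 mm over the worktop. Has the middle-sized round well, in its middle: 68 mm across, 8 mm deep, floor 6 mm above the origin.
- scoop_block: Caddy block like the others (112 x 98 x 14 mm, origin centre of its underside, 4 mm over the worktop). Smallest well: 58 mm across, 8 mm deep, centre at x +20 mm, floor 6 mm above the origin. Handle rest bar: centre at x -40 mm, 40 mm along y, its top 26 mm up. Put right, the scoop's origin is over the block's, scoop +y along block +x, handle 3 mm above the bar.
- timer: Look-alike, not to be moved: kitchen twist timer, black upper half with a bar grip on a white lower half, 63 mm across, 54 mm tall. Loose. Origin: centre of its underside.
- pinch_bowl: Look-alike, not to be moved: little yellow pinch bowl, 52 mm across, 18 mm tall. Loose. Origin: centre of its underside.
- teaspoon: Look-alike, not to be moved: steel teaspoon lying flat, 132 mm long (its x), 26 mm wide, 9 mm tall. Loose. Origin: underside, middle of its length.

How it is judged:
By the outcome, as a careful person would: the job done as asked, in the order asked, and still so for the second after the job is handed in, with the robot touching nothing.
It also fails if it takes over 96 s, if anything falls off the work surface, if the arm or the gripper's body presses on something with over 40 N, if the wrist force passes 120 N, or if a joint passes its speed limit or range.

## Working session

There is one attempt and no reset: what is moved stays moved. The work goes in short steps, Python scripts to look and compute and a tool call to move; the robot and the scene stay as the last step left them, time stands still between calls to the robot, and variables do not carry over. Pictures are saved under pics/ and viewed, about 12 in all and at most 16, crops included, and the job is handed in when it is done.

Besides the shell and the picture viewer there is one more tool, called after "Call:" in YAML: its name, and indented under it one key for each argument. arm_command: Moves the arm, as the interface text tells. Its arguments: {"type":"object","properties":{"commands":{"type":"string"}},"required":["commands"]}

```bash
mkdir -p pics; cat > h.py <<'E'
import numpy as np, cv2
from bench import robot, snapshot, models
def ray(s,u,v):
    p=cv2.undistortPoints(np.array([[[u,v]]],float),np.array(s["camera_matrix"]),np.array(s["dist"]))[0,0]
    return np.array(s["rotation"])@np.array([p[0],p[1],1.])
def at_z(s,u,v,z):
    o=np.array(s["origin"]);d=ray(s,u,v);return o+d*(z-o[2])/d[2]
def proj(s,P):
    R=np.array(s["rotation"]);c=(np.array(P,float).reshape(-1,3)-np.array(s["origin"]))@R
    return cv2.projectPoints(c,np.zeros(3),np.zeros(3),np.array(s["camera_matrix"]),np.array(s["dist"]))[0].reshape(-1,2)
E
cat > a.py <<'E'
from h import *
o=robot.get_obs();print({k:np.round(v,3) for k,v in o.items()})
names="basket leveller tamper scoop basket_block tamper_block scoop_block timer pinch_bowl teaspoon".split()
for n in("top","side"):
    s=snapshot(n);cv2.imwrite(f"pics/{n}1.png",s["img"]);print(n,np.round(s["origin"],3),np.round(s["rotation"],2).tolist())
    for q in names:
        t=models.tip_of(q,s)[:2];b=models.spot_in(q,s)[:2]
        for r in t:
            u,v=r["centre"][0]*512,r["centre"][1]*384
            print(q,"tip %.2f"%r["conf"],round(u),round(v),np.round(at_z(s,u,v,.004 if "block" in q else 0)[:2],4))
        for r in b: print("   box %.2f"%r["conf"],np.round(np.array(r["bbox"])*[512,384,512,384]))
E
python3 a.py
```

```text
{'time': np.float64(0.0), 'joint_positions': array([ 1.111,  0.088,  1.372, -0.   ,  1.684, -0.103]), 'qvel': array([-0.001, -0.   , -0.001, -0.001, -0.002, -0.001]), 'joint_torque': array([-0.0000e+00, -3.4018e+01, -3.0243e+01,  7.2000e-02,  3.3000e-02,
       -0.0000e+00]), 'tool_pos': array([0.192, 0.515, 0.17 ]), 'ee_rot': array([-3.139, -0.   ,  2.785]), 'wrist_force': array([-0.912,  0.384, -0.084]), 'wrist_torque': array([0.018, 0.014, 0.041]), 'width': np.float64(0.094)}
top [0.316 0.058 1.108] [-2.91, -0.0, -1.67]Traceback (most recent call last):
  File "a.py", line 10, in <module>
    print(q,"tip %.2f"%r["conf"],round(u),round(v),np.round(at_z(s,u,v,.004 if "block" in q else 0)[:2],4))
                                                            ~~~~^^^^^^^^^^^^^^^^^^^^^^^^^^^^^^^^^^^
  File "h.py", line 7, in at_z
    o=np.array(s["origin"]);d=ray(s,u,v);return o+d*(z-o[2])/d[2]
                                                             ~^^^
IndexError: invalid index to scalar variable.
```

```bash
python3 - <<'E'
t=open('h.py').read()
t=t.replace('np.array(s["rotation"])','rot(s)').replace('def ray','from scipy.spatial.transform import Rotation as Ro\ndef rot(s): return Ro.from_euler("xyz",s["rotation"]).as_matrix()\ndef ray',1)
open('h.py','w').write(t)
E
python3 a.py | tail -n +3
```

```text
top [0.316 0.058 1.108] [-2.91, -0.0, -1.67]
basket tip 0.92 150 243 [0.457  0.3465]
   box 0.68 [139. 229.  19.  18.]
leveller tip 0.90 272 231 [ 0.4582 -0.0147]
   box 0.57 [261. 219.  22.  21.]
tamper tip 0.52 190 239 [0.4592 0.2297]
tamper tip 0.45 217 178 [0.6377 0.1356]
scoop tip 0.59 317 185 [ 0.5886 -0.1697]
   box 0.49 [308. 173.  26.  15.]
basket_block tip 0.98 249 169 [0.6554 0.0366]
tamper_block tip 0.70 216 177 [0.6412 0.1376]
tamper_block tip 0.35 318 183 [ 0.5915 -0.1717]
   box 0.74 [199. 153.  34.  46.]
scoop_block tip 0.80 183 185 [0.626  0.2393]
scoop_block tip 0.64 319 186 [ 0.5833 -0.1739]
   box 0.87 [164. 163.  41.  40.]
timer tip 0.56 239 232 [0.4657 0.0832]
   box 0.89 [229. 222.  19.  23.]
pinch_bowl tip 0.50 361 220 [ 0.4663 -0.2859]
   box 0.62 [353. 209.  19.  21.]
teaspoon tip 0.71 326 238 [ 0.4221 -0.1728]
   box 0.45 [310. 216.  21.  41.]
side [0.306 0.638 1.104] [-2.59, -0.0, -2.76]
basket tip 0.61 238 292 [0.4746 0.3484]
   box 0.84 [229. 277.  24.  25.]
leveller tip 0.79 288 188 [ 0.4579 -0.0238]
   box 0.74 [278. 176.  21.  20.]
   box 0.32 [184. 220.  44.  34.]
tamper tip 0.71 254 259 [0.4712 0.2428]
tamper tip 0.26 310 156 [ 0.4316 -0.1724]
   box 0.67 [246. 243.  21.  25.]
scoop tip 0.49 266 138 [ 0.5989 -0.1905]
   box 0.66 [263. 127.  10.  20.]
basket_block tip 0.77 225 180 [0.6583 0.0253]
   box 0.84 [202. 165.  44.  34.]
tamper_block tip 0.64 215 209 [0.6446 0.1366]
tamper_block tip 0.57 273 216 [0.4669 0.0919]
   box 0.96 [195. 193.  41.  32.]
   box 0.62 [185. 216.  43.  40.]
   box 0.53 [306. 123.  13.   8.]
timer tip 0.70 272 214 [0.4714 0.085 ]
   box 0.71 [261. 204.  25.  22.]
pinch_bowl tip 0.59 310 129 [ 0.466  -0.2878]
pinch_bowl tip 0.30 216 210 [0.6421 0.1352]
   box 0.66 [304. 119.  14.  15.]
teaspoon tip 0.70 306 154 [ 0.4457 -0.1741]
teaspoon tip 0.55 238 291 [0.4754 0.3472]
   box 0.60 [292. 154.  35.   6.]
```

View pics/top1.png

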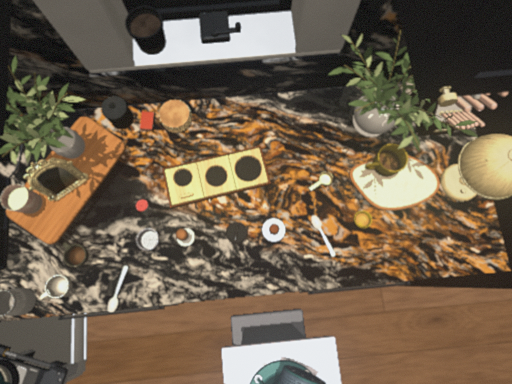

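View pics/side1.png

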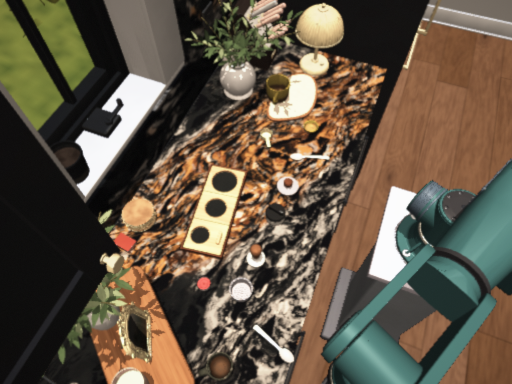

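```bash
cat >> h.py <<'E'
def circ(x,y,z,r,n=40):
    a=np.linspace(0,2*np.pi,n);return np.c_[x+r*np.cos(a),y+r*np.sin(a),0*a+z]
def crop(s,c,w,k,curves=()):
    u,v=c;u0,v0=int(u-w/2),int(v-w*.5);im=cv2.resize(s["img"][max(v0,0):v0+w,max(u0,0):u0+w],None,fx=k,fy=k,interpolation=cv2.INTER_CUBIC)
    for P in curves:
        p=(proj(s,P)-[max(u0,0),max(v0,0)]+.5)*k
        cv2.polylines(im,[np.round(p).astype(int)],False,(0,0,255),1)
    return im
def load():
    import pickle;return pickle.load(open("s.pkl","rb"))
E
python3 - <<'E'
from h import *
import pickle
S=[snapshot("top"),snapshot("side")];pickle.dump(S,open("s.pkl","wb"))
B=(.463,.347);L=(.458,-.018);T=(.464,.237);
def solid(p,l): return [circ(*p,z,r) for z,r in l]
rows=[]
for s in S:
    im=[]
    for p,l in((B,[(0,.027),(.033,.032)]),(T,[(0,.0265),(.022,.0265),(.075,.017)]),(L,[(.016,.0345),(.023,.0345),(.04,.015)]),((.594,-.172),[])):
        c=proj(s,[[*p,.02]])[0]; im.append(crop(s,c,33,6,solid(p,l)))
    rows.append(np.hstack(im))
cv2.imwrite("pics/c1.png",np.vstack(rows))
E
```

```text
(no output)
```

View pics/c1.png

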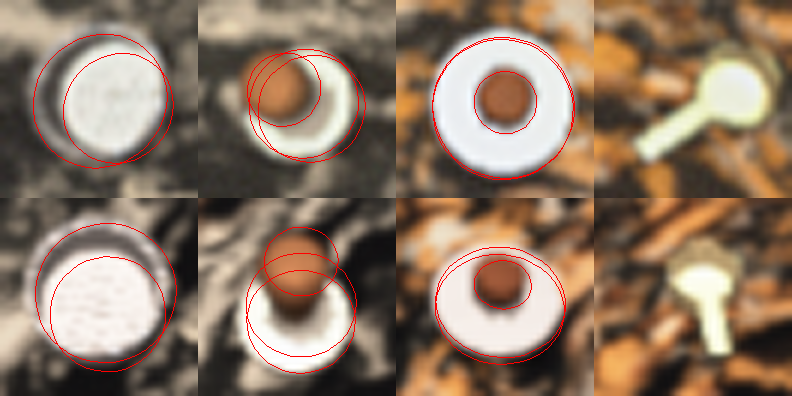

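```bash
python3 - <<'E'
from h import *
S=load()
def refine(p,sh,z):
    A=[];b=[]
    for s,d in zip(S,sh):
        c=proj(s,[[*p,z],[p[0]+.01,p[1],z],[p[0],p[1]+.01,z]]);A.append(((c[1:]-c[0])/.01).T);b.append(np.array(d)/6)
    return np.array(p)+np.linalg.lstsq(np.vstack(A),np.hstack(b),rcond=None)[0]
B=refine((.463,.347),[(-6,-5),(-9,-7)],.03);T=refine((.464,.237),[(-8,1),(-6,0)],.03);L=refine((.458,-.018),[(0,-1),(0,1)],.02)
print(B,T,L)
W={}
for s,c,n in((S[0],(215,175),"top"),(S[1],(215,210),"side")):
    g=s["img"].astype(int); hsv=cv2.cvtColor(s["img"],cv2.COLOR_BGR2HSV)
    d=(cv2.cvtColor(s["img"],cv2.COLOR_BGR2GRAY)<100).astype(np.uint8)
    k,lab,st,ce=cv2.connectedComponentsWithStats(d)
    for i in range(1,k):
        if 120<st[i,4]<900 and np.hypot(*(ce[i]-c))<60: print(n,st[i],np.round(ce[i],1),np.round(at_z(s,*ce[i],.018)[:2],4),"d",2*np.sqrt(st[i,4]/np.pi))
a=crop(S[0],(213,177),100,4);b=crop(S[1],(215,208),100,4)
r=[]
for s in S:
    im=[]
    for p,l in((B,[(0,.027),(.033,.032)]),(T,[(0,.0265),(.022,.0265),(.075,.015)])):
        c=proj(s,[[*p,.02]])[0]; im.append(crop(s,c,33,6,[circ(*p,z,r) for z,r in l]))
    r.append(np.hstack(im))
cv2.imwrite("pics/c2.png",np.vstack([np.hstack([a,b])[:300],np.hstack(r)]));
E
```

```text
[0.46684215 0.34761972] [0.46522912 0.23957745] [ 0.45818109 -0.01781666]
top [235 156  26  25 486] [247.7 168.2] [0.6553 0.0389] d 24.875578761936154
top [206 166  21  20 317] [215.8 175.6] [0.6413 0.1376] d 20.090219901261573
top [174 169  18  17 219] [182.4 177.1] [0.6462 0.2387] d 16.698486766680407
side [213 171  24  21 389] [224.2 181. ] [0.6557 0.0383] d 22.255115881567058
side [206 199  20  18 273] [215.4 207.5] [0.6413 0.1373] d 18.643883600599406
side [191 227  18  16 221] [199.6 234.7] [0.6464 0.2385] d 16.774562271083887Traceback (most recent call last):
  File "<stdin>", line 24, in <module>
    return _nx.concatenate(arrs, 0, dtype=dtype, casting=casting)
           ~~~~~~~~~~~~~~~^^^^^^^^^^^^^^^^^^^^^^^^^^^^^^^^^^^^^^^
ValueError: all the input array dimensions except for the concatenation axis must match exactly, but along dimension 1, the array at index 0 has size 800 and the array at index 1 has size 792
```

```bash
cat >> h.py <<'E'
def plan(x,y,z,yaw,n,hand):
    o=robot.get_obs();p=np.array(o["tool_pos"]);t=np.array([x,y,z]);R=Ro.from_euler("xyz",o["ee_rot"])
    y0=o["ee_rot"][2];dy=(np.radians(yaw)-y0+np.pi)%(2*np.pi)-np.pi
    print("now",np.round(p,4),np.round(o["ee_rot"],3),"w",round(float(o["width"]),4),"t",o["time"],"F",np.round(o["wrist_force"],1))
    out=[];E=Ro.from_euler("xyz",[np.pi,0,np.radians(yaw)])
    rv=(E*R.inv()).as_rotvec()
    for i in range(n):
        Q=Ro.from_rotvec(rv*i/n)*R
        d=Q.inv().apply((t-p)/n)*1000; w=np.degrees(Q.inv().apply(rv/n))
        out.append(" ".join(f"{v:.1f}" for v in [*d,*w])+f" {hand}")
    print("; ".join(out))
E
python3 - <<'E'
from h import *
S=load()
B=(.467,.3476);T=(.465,.2396)
bowl=[];end=[]
for s,(bu,bv),(eu,ev),row in((S[0],(735,92),(640,152),0),(S[1],(703,275),(718,353),1)):
    c=proj(s,[[.594,-.172,.02]])[0];o=np.array([int(c[0]-16.5),int(c[1]-16.5)])
    f=lambda u,v:at_z(s,*(o+np.array([u-594,v-198*row])/6-.5),.024)
    bowl.append(f(bu,bv));end.append(f(eu,ev))
print(np.round(bowl,4),np.round(end,4))
a=crop(S[0],(213,177),99,4)[:300];b=crop(S[1],(215,208),99,4)[:300]
r=[]
for s in S:
    for p,l in((B,[(0,.027),(.033,.032)]),(T,[(0,.0265),(.022,.0265),(.075,.015)])):
        c=proj(s,[[*p,.02]])[0]; r.append(crop(s,c,33,6,[circ(*p,z,q) for z,q in l]))
cv2.imwrite("pics/c2.png",np.vstack([np.hstack([a,b]),np.hstack(r)]));
plan(.467,.3476,.09,90,7,1)
E
```

```text
[[ 0.598  -0.1897  0.024 ]
 [ 0.6001 -0.1901  0.024 ]] [[ 0.5718 -0.1382  0.024 ]
 [ 0.572  -0.1407  0.024 ]]
now [0.1921 0.5154 0.1712] [3.142 0.    2.785] w 0.0939 t 2.35 F [-0.1  0.4  0.4]
-45.2 -8.7 11.6 0.0 -0.0 9.9 1; -46.0 -0.8 11.6 0.0 -0.0 9.9 1; -45.4 7.1 11.6 0.0 -0.0 9.9 1; -43.5 14.9 11.6 0.0 -0.0 9.9 1; -40.3 22.2 11.6 0.0 -0.0 9.9 1; -35.9 28.8 11.6 0.0 -0.0 9.9 1; -30.4 34.5 11.6 0.0 -0.0 9.9 1
```

View pics/c2.png

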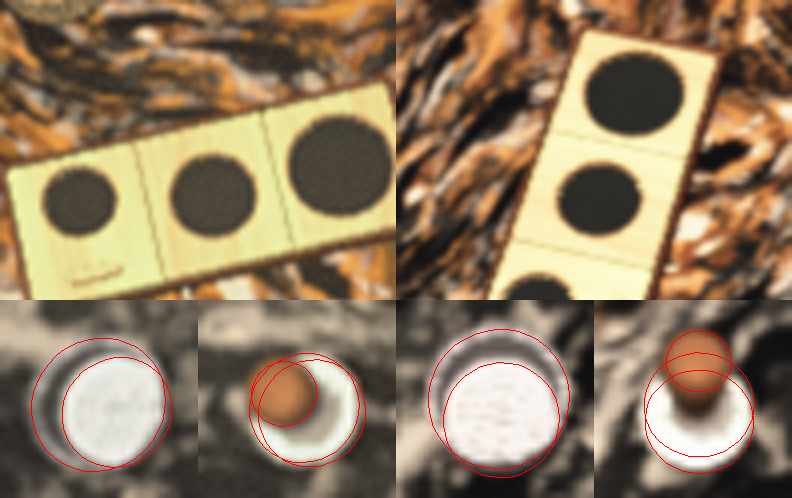

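Call:
arm_command:
  commands: "-45 -9 12 0 0 10 1; -46 -1 12 0 0 10 1; -45 7 12 0 0 10 1; -43 15 12 0 0 10 1; -40 22 12 0 0 10 1; -36 29 12 0 0 10 1; -30 34 12 0 0 9.5 1; 0 0 0 0 0 0 1"

```text
time: 3.35
tool_pos: [0.47, 0.34, 0.085]
ee_rot: [3.141, -0.004, 1.535]
wrist_force: [0.8, 0.8, 0.6]
width: 0.0942
```

```bash
python3 -c "
from h import *
plan(.467,.3476,.014,90,3,1)"
```

```text
now [0.47  0.34  0.085] [ 3.141 -0.004  1.535] w 0.0942 t 3.35 F [0.8 0.8 0.6]
2.4 -1.1 23.7 0.0 -0.1 -0.7 1; 2.5 -1.1 23.7 0.0 -0.1 -0.7 1; 2.5 -1.0 23.7 0.0 -0.1 -0.7 1
```

Call:
arm_command:
  commands: "2.5 -1 24 0 0 -0.7 1; 2.5 -1 24 0 0 -0.7 1; 2.5 -1 23 0 0 -0.7 1; 0 0 0 0 0 0 1; 0 0 0 0 0 0 0; 0 0 0 0 0 0 0; 0 0 0 0 0 0 0; 0 0 0 0 0 0 0; 0 0 0 0 0 0 0"

```text
time: 4.47
tool_pos: [0.4675, 0.3536, 0.0198]
ee_rot: [3.133, -0.012, 1.581]
wrist_force: [0.9, -0.9, -0.0]
width: 0.0472
```

```bash
python3 -c "
from h import *
plan(.467,.3476,.1,90,3,0)"
```

```text
now [0.4675 0.3536 0.0198] [ 3.133 -0.012  1.581] w 0.0472 t 4.475 F [ 0.9 -0.9 -0. ]
-1.7 0.1 -26.7 0.2 -0.2 0.2 0; -1.8 -0.0 -26.7 0.2 -0.2 0.2 0; -1.9 -0.1 -26.7 0.2 -0.2 0.2 0
```

Call:
arm_command:
  commands: "0 0 0 0 0 0 0; 0 0 0 0 0 0 0"

```text
time: 4.72
tool_pos: [0.4676, 0.3535, 0.0199]
ee_rot: [3.133, -0.012, 1.581]
wrist_force: [0.2, 0.4, 0.1]
width: 0.0274
```

```bash
python3 - <<'E'
from h import *
plan(.467,.3476,.1,90,3,0)
s=snapshot("side");t=snapshot("top")
cv2.imwrite("pics/d1.png",np.hstack([crop(s,(240,290),60,6),crop(t,(150,235),60,6)]))
E
```

```text
now [0.4676 0.3535 0.0199] [ 3.133 -0.012  1.581] w 0.0274 t 4.725 F [0.2 0.4 0.1]
-1.6 0.0 -26.7 0.2 -0.2 0.2 0; -1.8 -0.0 -26.7 0.2 -0.2 0.2 0; -1.9 -0.1 -26.7 0.2 -0.2 0.2 0
```

View pics/d1.png

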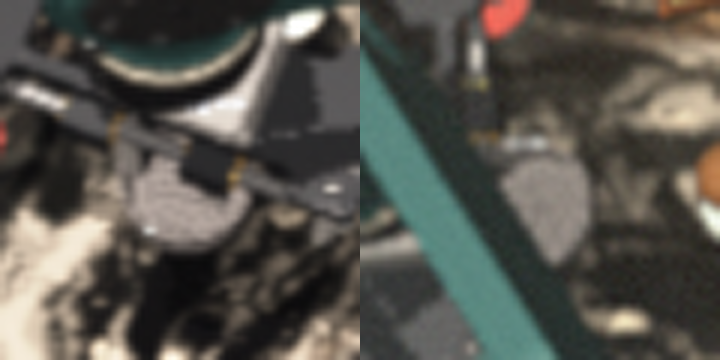

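```bash
python3 - <<'E'
from h import *
o=robot.get_obs();p=np.array(o["tool_pos"]);R=Ro.from_euler("xyz",o["ee_rot"])
s=snapshot("side");t=snapshot("top")
ims=[]
w=o["width"]/2
for q,c in((s,(240,285)),(t,(150,225))):
    cur=[p+R.apply([[0,w,0],[0,w,-.08]]),p+R.apply([[0,-w,0],[0,-w,-.08]]),circ(.467,.3476,.033,.032),circ(p[0],p[1],0,.003)]
    ims.append(crop(q,c,80,5,cur))
cv2.imwrite("pics/d2.png",np.hstack(ims))
print(o["width"],robot.get_obs()["time"])
E
```

```text
0.019562897136100772 4.925
```

View pics/d2.png

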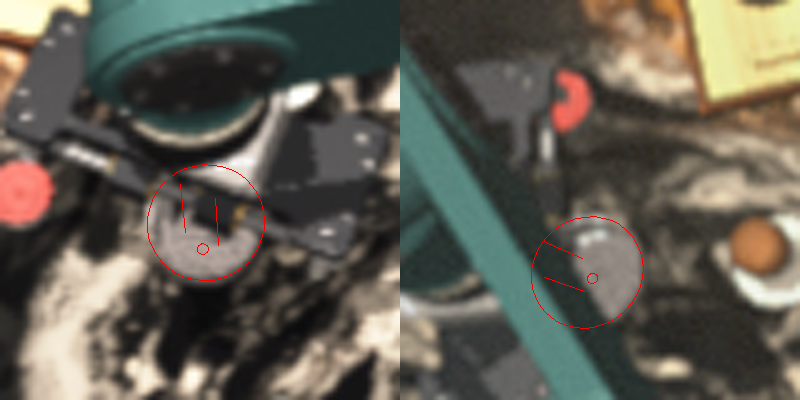

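```bash
python3 - <<'E'
from h import *
s=snapshot("side");t=snapshot("top")
f=lambda im:cv2.convertScaleAbs((255*(im/255.)**.6),alpha=1)
a=crop(s,(240,285),50,8);b=crop(t,(148,232),50,8)
cv2.imwrite("pics/d3.png",f(np.hstack([a,b])))
o=robot.get_obs();print(o["width"],np.round(o["joint_torque"],2),np.round(o["joint_positions"],3),np.round(o["tool_pos"],4))
E
```

```text
0.0034029388291023427 [ -0.   -38.24 -28.4    0.09  -0.08   0.  ] [0.547 0.231 1.512 0.006 1.385 0.535] [0.4675 0.3535 0.0199]
```

View pics/d3.png

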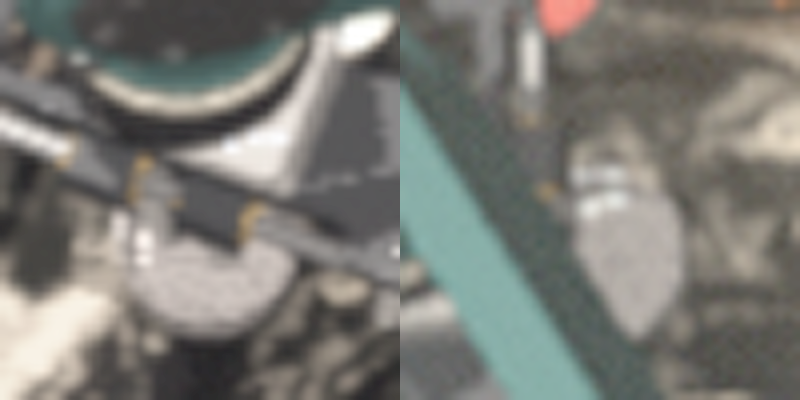

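```bash
python3 - <<'E'
from h import *
s,t=[snapshot(n) for n in("side","top")]
for a,b in (((231.6,288.7),(148.3,230.7)),):
    o1,o2=np.array(s["origin"]),np.array(t["origin"]);d1=ray(s,*a);d2=ray(t,*b)
    k=np.linalg.lstsq(np.c_[d1,-d2],o2-o1,rcond=None)[0];P=o1+k[0]*d1;Q=o2+k[1]*d2;print(P,Q)
    for z in(0,.03):print(at_z(s,*a,z),at_z(t,*b,z))
for n in("side","top"): print(snapshot(n)["origin"])
o=robot.get_obs();print(o["width"],o["time"])
for q,S in(("side",s),("top",t)):
    for r in models.tip_of("basket",S)[:2]:print(q,r)
E
```

```text
[0.49433598 0.34965957 0.00694761] [0.49434155 0.34965966 0.00694854]
[0.49552526 0.34783389 0.        ] [0.49546551 0.35150124 0.        ]
[0.4903899 0.3557172 0.03     ] [0.49061286 0.34355033 0.03      ]
[0.30648147 0.63803599 1.10436609]
[0.31628454 0.05791878 1.10773166]
0.0005857450986097188 5.225
side {'centre': [0.468, 0.7536], 'conf': 0.65}
side {'centre': [0.5607, 0.4883], 'conf': 0.28}
top {'centre': [0.2961, 0.6281], 'conf': 0.58}
```

Call:
arm_command:
  commands: "0 0 -30 0 0 0 0; 0 0 -30 0 0 0 0.3; 0 0 -40 0 0 0 1; 40 0 0 0 0 0 1; 40 0 0 0 0 0 1; 0 0 0 0 0 0 1"

```text
time: 6.08
tool_pos: [0.4661, 0.4336, 0.1241]
ee_rot: [3.133, -0.012, 1.579]
wrist_force: [-0.1, -0.6, -0.0]
width: 0.0471
```

```bash
python3 - <<'E'
from h import *
s,t=[snapshot(n) for n in("side","top")]
o=robot.get_obs();p=np.array(o["tool_pos"]);R=Ro.from_euler("xyz",o["ee_rot"]);w=o["width"]/2
print(p,o["ee_rot"],w,o["time"])
cur=[p+R.apply([[0,k*w,0],[0,k*w,-.08]]) for k in(1,-1)]+[circ(.467,.3476,.033,.032)]
cv2.imwrite("pics/d4.png",np.hstack([crop(s,(240,300),100,4,cur),crop(t,(140,220),100,4,cur)]))
E
```

```text
[0.46624439 0.43123219 0.12375252] [ 3.13346773 -0.01053972  1.57712077] 0.027461310747470432 6.175
```

View pics/d4.png

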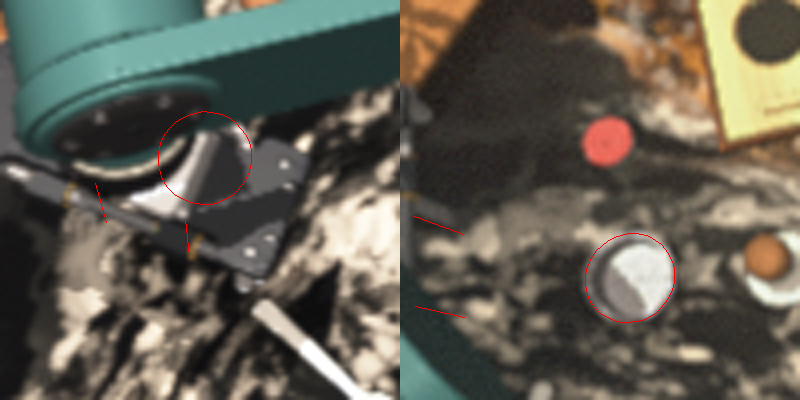

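```bash
python3 - <<'E'
from h import *
s,t=load()[::-1]
def tri(a,b):
    o1,o2=np.array(s["origin"]),np.array(t["origin"]);d1=ray(s,*a);d2=ray(t,*b)
    k=np.linalg.lstsq(np.c_[d1,-d2],o2-o1,rcond=None)[0];P=o1+k[0]*d1;Q=o2+k[1]*d2;print(np.round(P,3),"res",np.round(np.linalg.norm(P-Q),4))
S=lambda u,v:(215+u/8,260+v/8); T=lambda u,v:(123+(u-400)/8,207+v/8)
for a in((70,150),(145,165),(250,220)):
    for b in((530,115),(548,190)): print(a,b,end=" ");tri(S(*a),T(*b))
# now: full frame with gripper visible
n=snapshot("side");cv2.imwrite("pics/d5.png",cv2.resize(n["img"][200:384,120:380],None,fx=3,fy=3,interpolation=cv2.INTER_CUBIC))
E
```

```text
(70, 150) (530, 115) [0.511 0.353 0.084] res 0.0007
(70, 150) (548, 190) [0.512 0.352 0.08 ] res 0.0273
(145, 165) (530, 115) [0.485 0.351 0.091] res 0.0237
(145, 165) (548, 190) [0.486 0.348 0.083] res 0.0025
(250, 220) (530, 115) [0.446 0.354 0.089] res 0.0621
(250, 220) (548, 190) [0.448 0.35  0.075] res 0.0363
```

View pics/d5.png

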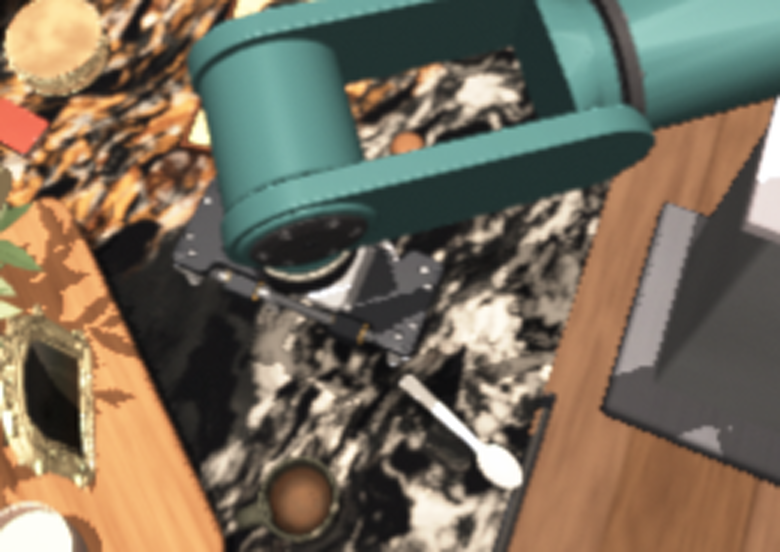

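Call:
arm_command:
  commands: "0 0 30 0 0 0 0; 0 0 30 0 0 0 0; 0 0 25 0 0 0 0; 0 0 0 0 0 0 0; 0 0 8 0 0 0 0; 0 0 0 0 0 0 0"

```text
time: 6.98
tool_pos: [0.4695, 0.4259, 0.031]
ee_rot: [3.131, -0.01, 1.57]
wrist_force: [0.0, 0.8, 0.4]
width: 0.0059
```

Call:
arm_command:
  commands: "0 0 7 0 0 0 0; 0 0 5 0 0 0 0; 0 0 0 0 0 0 0"

```text
time: 7.35
tool_pos: [0.4708, 0.4269, 0.0205]
ee_rot: [3.128, -0.013, 1.57]
wrist_force: [-0.2, 0.2, -0.0]
width: 0.0003
```

```bash
python3 - <<'E'
from h import *
s,t=[snapshot(n) for n in("side","top")]
o=robot.get_obs();p=np.array(o["tool_pos"]);R=Ro.from_euler("xyz",o["ee_rot"]);w=o["width"]/2
print(p,o["ee_rot"],w,o["time"],o["wrist_force"])
cur=[p+R.apply([[0,k*.0125,0],[0,k*.0125,-.078]]) for k in(1,-1)]
f=lambda q:crop(q,proj(q,[p])[0]-[0,8],50,8)
g=lambda q:crop(q,proj(q,[p])[0]-[0,8],50,8,cur)
cv2.imwrite("pics/d6.png",cv2.resize(np.hstack([f(s),g(s)]),None,fx=1,fy=1))
E
```

```text
[0.47097208 0.42706561 0.02087217] [ 3.12702893 -0.01318792  1.56962518] 0.00038489486647635756 7.45 [-1.11529608 -0.24458001 -0.39868818]
```

View pics/d6.png

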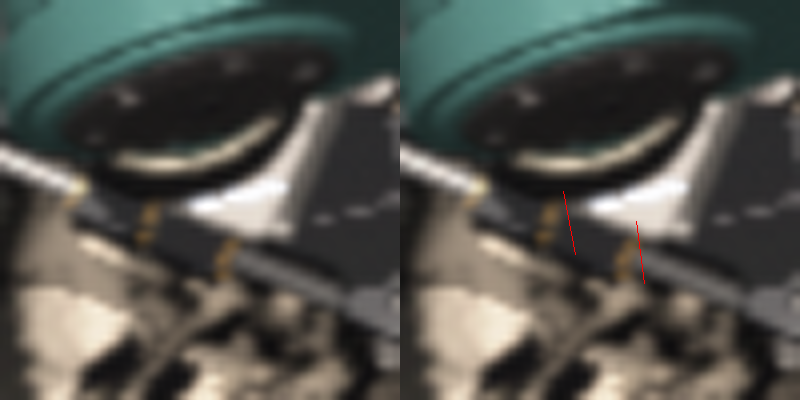

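Call:
arm_command:
  commands: "0 0 6 0 0 0 0; 0 0 6 0 0 0 0; 0 0 0 0 0 0 0"

```text
time: 7.82
tool_pos: [0.4711, 0.4273, 0.008]
ee_rot: [3.127, -0.013, 1.57]
wrist_force: [-0.3, -0.3, -0.6]
width: 0.0006
```

Call:
arm_command:
  commands: "0 0 6 0 0 0 0; 0 0 6 0 0 0 0; 0 0 0 0 0 0 0"

```text
time: 8.2
tool_pos: [0.4712, 0.4274, -0.0051]
ee_rot: [3.127, -0.013, 1.57]
wrist_force: [-0.0, -0.4, -0.0]
width: 0.0005
```

Call:
arm_command:
  commands: "0 0 5 0 0 0 0; 0 0 4 0 0 0 0; 0 0 0 0 0 0 0"

```text
time: 8.57
tool_pos: [0.4714, 0.4276, -0.0146]
ee_rot: [3.127, -0.013, 1.57]
wrist_force: [0.0, 0.0, 0.6]
width: 0.0006
```

Call:
arm_command:
  commands: "0 0 3 0 0 0 0; 0 0 3 0 0 0 0; 0 0 0 0 0 0 0"

```text
time: 8.95
tool_pos: [0.4717, 0.4278, -0.0207]
ee_rot: [3.127, -0.013, 1.57]
wrist_force: [0.3, -0.4, 0.0]
width: 0.0007
```

Call:
arm_command:
  commands: "0 0 3 0 0 0 0; 0 0 3 0 0 0 0; 0 0 0 0 0 0 0"

```text
time: 9.32
tool_pos: [0.4718, 0.4279, -0.0271]
ee_rot: [3.127, -0.013, 1.57]
wrist_force: [-0.7, 0.2, -0.4]
width: 0.0004
```

Call:
arm_command:
  commands: "0 0 3 0 0 0 0; 0 0 2 0 0 0 0; 0 0 0 0 0 0 0"

```text
time: 9.7
tool_pos: [0.4719, 0.428, -0.0325]
ee_rot: [3.127, -0.013, 1.57]
wrist_force: [0.1, 0.3, 0.6]
width: 0.0004
```

Call:
arm_command:
  commands: "0 0 3 0 0 0 0; 0 0 3 0 0 0 0; 0 0 0 0 0 0 0"

```text
time: 10.07
tool_pos: [0.4727, 0.4287, -0.0331]
ee_rot: [3.125, -0.015, 1.57]
wrist_force: [0.1, 0.5, -0.5]
width: 0.0004
```

Call:
arm_command:
  commands: "0 0 3 0 0 0 0; 0 0 2 0 0 0 0; 0 0 0 0 0 0 0"

```text
time: 10.45
tool_pos: [0.4734, 0.4292, -0.0337]
ee_rot: [3.123, -0.016, 1.57]
wrist_force: [-0.8, -0.3, -0.1]
width: 0.0005
```

```bash
python3 - <<'E'
from h import *
s,t=[snapshot(n) for n in("side","top")]
o=robot.get_obs();p=np.array(o["tool_pos"])
print(p,np.round(o["joint_positions"],3),o["time"],o["wrist_force"])
c=proj(s,[[.47,.427,.02]])[0];d=proj(t,[[.47,.427,.02]])[0]
cv2.imwrite("pics/d7.png",np.hstack([crop(s,c,66,6),crop(t,d,66,6)]))
E
```

```text
[ 0.47345382  0.42929705 -0.0338811 ] [6.470e-01 3.800e-01 1.435e+00 1.000e-03 1.302e+00 6.470e-01] 10.55 [-0.13892916 -0.38461025  2.99411863]
```

View pics/d7.png

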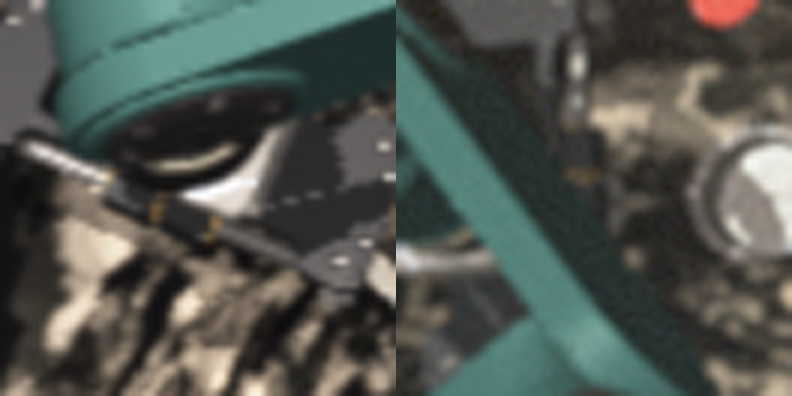

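Call:
arm_command:
  commands: "0 0 6 0 0 0 0; 0 0 6 0 0 0 0; 0 0 6 0 0 0 0"

```text
time: 10.92
tool_pos: [0.4735, 0.4294, -0.0341]
ee_rot: [3.122, -0.015, 1.571]
wrist_force: [-9.5, -7.6, 25.5]
width: 0.0004
```

```bash
python3 - <<'E'
from h import *
o=robot.get_obs()
for k in("tool_pos","ee_rot","wrist_force","wrist_torque","joint_torque","joint_positions"):print(k,np.round(o[k],4))
E
```

```text
tool_pos [ 0.4735  0.4294 -0.0341]
ee_rot [ 3.1223 -0.0152  1.5711]
wrist_force [-9.5348 -7.6152 25.4826]
wrist_torque [-1.5802  1.9681  0.0043]
joint_torque [-4.71300e-01 -2.91021e+01 -2.26627e+01  2.32200e-01 -4.29750e+00
 -1.50000e-03]
joint_positions [6.4760e-01 3.8050e-01 1.4351e+00 5.0000e-04 1.3014e+00 6.4730e-01]
```

```bash
cat >> h.py <<'E'
def tri(s,t,a,b):
    o1,o2=np.array(s["origin"]),np.array(t["origin"]);d1=ray(s,*a);d2=ray(t,*b)
    k=np.linalg.lstsq(np.c_[d1,-d2],o2-o1,rcond=None)[0];P=o1+k[0]*d1;Q=o2+k[1]*d2;return (P+Q)/2,np.linalg.norm(P-Q)
E
python3 - <<'E'
from h import *
s,t=load()[::-1]
c=proj(s,[[.47,.427,.02]])[0];d=proj(t,[[.47,.427,.02]])[0]
oc=np.array([int(c[0]-33),int(c[1]-33)]);od=np.array([int(d[0]-33),int(d[1]-33)])
S=lambda u,v:oc+np.array([u,v])/6-.5
T=lambda u,v:od+np.array([u-396,v])/6-.5
for a,b in(((157,208),(582,172)),((110,178),(573,125))):print(tri(s,t,S(*a),T(*b)))
z=.05
for z in(.03,.06):print(at_z(s,*S(184,218),z))
E
```

```text
(array([0.4877602 , 0.43615938, 0.01876464]), np.float64(0.0003555238223989887))
(array([0.50914385, 0.43493077, 0.03394312]), np.float64(0.0008098626183518346))
[0.47297042 0.43776358 0.03      ]
[0.46832147 0.44335587 0.06      ]
```

Call:
arm_command:
  commands: "0 0 -40 0 0 0 1; 0 0 -40 0 0 0 1; -42 -5 0 0 0 0 1; -42 -5 0 0 0 0 1; 0 0 0 0 0 0 1; 0 0 0 0 0 0 1; 0 0 0 0 0 0 1; 0 0 0 0 0 0 1"

```text
time: 11.92
tool_pos: [0.4617, 0.3442, 0.0438]
ee_rot: [3.123, -0.015, 1.574]
wrist_force: [-0.7, 0.3, 0.3]
width: 0.0769
```

```bash
python3 - <<'E'
from h import *
plan(.463,.345,-.0185,90,3,1)
E
```

```text
now [0.4617 0.3442 0.0438] [ 3.123 -0.015  1.574] w 0.0769 t 11.925 F [-0.7  0.3  0.3]
-0.1 0.1 20.8 0.4 -0.3 0.0 1; 0.0 0.2 20.8 0.4 -0.3 0.0 1; 0.1 0.3 20.8 0.4 -0.3 0.0 1
```

Call:
arm_command:
  commands: "0 0 0 0.5 -0.4 0 1; 0 0 0 0.5 -0.4 0 1; 0 0 21 0 0 0 1; 0 0 21 0 0 0 1; 0 0 18 0 0 0 1; 0 0 0 0 0 0 1"

```text
time: 12.68
tool_pos: [0.4627, 0.3464, -0.0179]
ee_rot: [3.141, -0.001, 1.575]
wrist_force: [1.1, -0.4, -0.1]
width: 0.094
```

Call:
arm_command:
  commands: "0 0 0 0 0 0 0; 0 0 0 0 0 0 0; 0 0 0 0 0 0 0; 0 0 0 0 0 0 0; 0 0 0 0 0 0 0"

```text
time: 13.3
tool_pos: [0.4645, 0.3474, -0.0151]
ee_rot: [3.137, -0.003, 1.575]
wrist_force: [-0.1, 0.4, -2.1]
width: 0.0606
```

Call:
arm_command:
  commands: "0 0 0 0 0 0 0; 0 0 0 0 0 0 0; 0 0 -35 0 0 0 0; 0 0 -40 0 0 0 0; 0 0 -25 0 0 0 0; -44 27 0 0 0 0 0; -44 27 0 0 0 0 0; -44 27 0 0 0 0 0; -44 27 0 0 0 0 0; -44 27 0 0 0 0 0; -44 27 0 0 0 0 0; -44 27 0 0 0 0 0"

```text
time: 14.8
tool_pos: [0.6579, 0.0354, 0.0861]
ee_rot: [3.14, -0.003, 1.584]
wrist_force: [0.2, -0.3, -1.5]
width: 0.0606
```

```bash
python3 - <<'E'
from h import *
plan(.653,.0386,.04,90,2,0)
E
```

```text
now [0.6579 0.0354 0.0861] [ 3.140e+00 -3.000e-03  1.584e+00] w 0.0606 t 14.8 F [ 0.2 -0.3 -1.5]
1.6 -2.5 23.0 0.0 -0.1 0.4 0; 1.6 -2.5 23.0 0.0 -0.1 0.4 0
```

Call:
arm_command:
  commands: "1.6 -2.5 25 0 0 0 0; 1.6 -2.5 25 0 0 0 0; 0 0 0 0 0 0 0"

```text
time: 15.18
tool_pos: [0.6546, 0.0331, 0.0337]
ee_rot: [3.141, -0.002, 1.577]
wrist_force: [-0.5, 0.8, -1.4]
width: 0.0606
```

```bash
python3 - <<'E'
from h import *
plan(.653,.0386,0.01,90,1,0)
s,t=[snapshot(n) for n in("side","top")]
o=robot.get_obs()["tool_pos"];f=o[2]+.0335-.0184
cur=[circ(.6555,.0386,.018,.042),circ(o[0]+.0025,o[1],f+.033,.032),circ(o[0]+.0025,o[1],f,.027)]
cv2.imwrite("pics/e1.png",np.vstack([np.hstack([crop(q,proj(q,[[.6555,.0386,.03]])[0],50,6,c) for c in([],cur)]) for q in(s,t)]))
E
```

```text
now [0.6546 0.0331 0.0337] [ 3.141e+00 -2.000e-03  1.577e+00] w 0.0606 t 15.175 F [-0.5  0.8 -1.4]
5.5 -1.6 23.7 0.1 -0.1 0.4 0
```

View pics/e1.png

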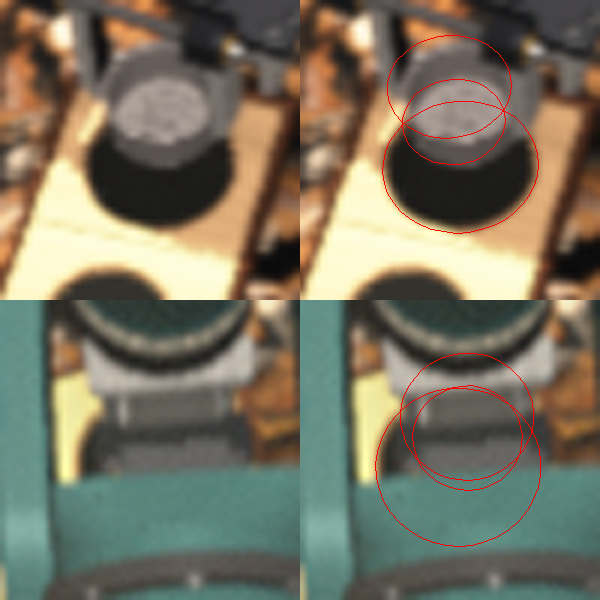

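```bash
python3 - <<'E'
from h import *
s,t=load()[::-1]
c=proj(s,[[.6555,.0386,.03]])[0];d=proj(t,[[.6555,.0386,.03]])[0]
oc=np.array([int(c[0]-25),int(c[1]-25)]);od=np.array([int(d[0]-25),int(d[1]-25)])
for z in(.065,.082):print("rim",z,at_z(s,*(oc+np.array([171,105])/6-.5),z))
for z in(.04,.05,):print("floor",z,at_z(s,*(oc+np.array([160,110])/6-.5),z))
print("top fingers",[at_z(t,*(od+np.array([174,108])/6-.5),z) for z in (.08,.1)])
E
```

```text
rim 0.065 [0.65044021 0.02831571 0.065     ]
rim 0.082 [0.64481438 0.03828837 0.082     ]
floor 0.04 [0.66287012 0.01876823 0.04      ]
floor 0.05 [0.65952176 0.02458642 0.05      ]
top fingers [array([0.66458989, 0.02927676, 0.08      ]), array([0.65781175, 0.02983414, 0.1       ])]
```

Call:
arm_command:
  commands: "8 -1 15 0 0 0 0; 0 0 15 0 0 0 0; 0 0 3 0 0 0 0; 0 0 3 0 0 0 0; 0 0 0 0 0 0 0"

```text
time: 15.9
tool_pos: [0.6577, 0.0432, 0.0015]
ee_rot: [3.13, -0.002, 1.579]
wrist_force: [0.3, -0.4, -1.3]
width: 0.0606
```

Call:
arm_command:
  commands: "0 0 2 0 0 0 0; 0 0 2 0 0 0 0; 0 0 0 0 0 0 0"

```text
time: 16.27
tool_pos: [0.6584, 0.0429, -0.0018]
ee_rot: [3.128, -0.002, 1.579]
wrist_force: [1.1, -0.1, -0.7]
width: 0.0606
```

Call:
arm_command:
  commands: "-4 -5 2 0 0 0 0; 0 0 2 0 0 0 0; 0 0 0 0 0 0 0"

```text
time: 16.65
tool_pos: [0.6532, 0.0383, -0.005]
ee_rot: [3.128, -0.001, 1.579]
wrist_force: [-0.2, 0.0, -0.8]
width: 0.0602
```

Call:
arm_command:
  commands: "0 0 2 0 0 0 0; 0 0 2 0 0 0 0; 0 0 0 0 0 0 0"

```text
time: 17.02
tool_pos: [0.6538, 0.0385, -0.0048]
ee_rot: [3.126, -0.001, 1.579]
wrist_force: [0.4, 0.8, -1.1]
width: 0.0609
```

Call:
arm_command:
  commands: "0 0 0 0 0 0 1; 0 0 0 0 0 0 1; 0 0 0 0 0 0 1; 0 0 0 0 0 0 1; 0 0 0 0 0 0 1; 0 0 -35 0 0 0 1; 0 0 -40 0 0 0 1; 0 0 -30 0 0 0 1; 40 -38 0 0 0 0 1; 40 -38 0 0 0 0 1; 40 -38 0 0 0 0 1; 40 -38 0 0 0 0 1"

```text
time: 18.52
tool_pos: [0.4983, 0.1988, 0.1]
ee_rot: [3.124, -0.003, 1.572]
wrist_force: [0.1, 1.5, 0.5]
width: 0.094
```

```bash
python3 - <<'E'
from h import *
plan(.4625,.2396,0,90,3,1)
s,t=[snapshot(n) for n in("side","top")]
cur=[circ(.6555,.0386,.018,.042),circ(.6555,.0386,.043,.032)];tam=[circ(.465,.2396,.022,.0265)]
a=[crop(q,proj(q,[[.6555,.0386,.03]])[0],44,6,c) for q,c in((s,[]),(s,cur),(t,[]))]
a.append(crop(s,proj(s,[[.465,.2396,.03]])[0],44,6,tam))
cv2.imwrite("pics/e2.png",np.vstack([np.hstack(a[:2]),np.hstack(a[2:])]))
E
```

```text
now [0.4983 0.1988 0.1   ] [ 3.124e+00 -3.000e-03  1.572e+00] w 0.094 t 18.525 F [0.1 1.5 0.5]
13.5 -12.5 33.2 0.3 -0.1 0.0 1; 13.5 -12.3 33.2 0.3 -0.1 0.0 1; 13.6 -12.1 33.3 0.3 -0.1 0.0 1
```

View pics/e2.png

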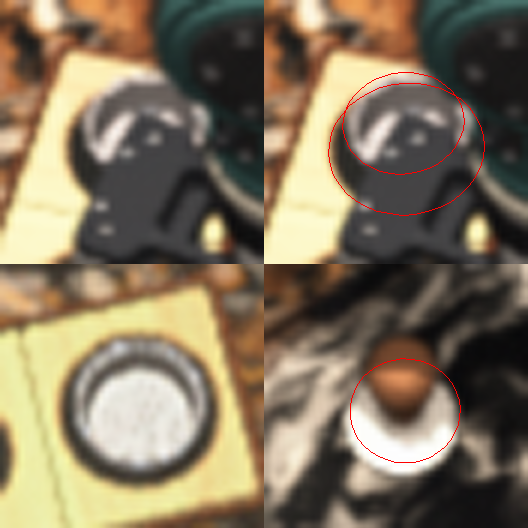

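Call:
arm_command:
  commands: "20 -18 0 0.3 0 0 1; 20 -18 0 0.3 0 0 1; 0 0 20 0.3 0 0 1; 0 0 0 0 0 0 1"

```text
time: 19.12
tool_pos: [0.4609, 0.2403, 0.0789]
ee_rot: [3.139, -0.003, 1.578]
wrist_force: [-0.0, -0.1, -0.6]
width: 0.0941
```

```bash
python3 - <<'E'
from h import *
plan(.4625,.2396,0,90,3,1)
E
```

```text
now [0.4609 0.2403 0.0789] [ 3.139e+00 -3.000e-03  1.578e+00] w 0.0941 t 19.125 F [-0.  -0.1 -0.6]
-0.3 0.5 26.3 0.1 -0.0 0.1 1; -0.3 0.5 26.3 0.1 -0.0 0.1 1; -0.3 0.5 26.3 0.1 -0.0 0.1 1
```

Call:
arm_command:
  commands: "0 0.5 27 0 0 0 1; 0 0.5 27 0 0 0 1; 0 0 26 0 0 0 1; 0 0 0 0 0 0 0; 0 0 0 0 0 0 0; 0 0 0 0 0 0 0; 0 0 0 0 0 0 0; 0 0 0 0 0 0 0; 0 0 0 0 0 0 0; 0 0 0 0 0 0 0; 0 0 0 0 0 0 0"

```text
time: 20.5
tool_pos: [0.4697, 0.2368, 0.001]
ee_rot: [3.131, -0.003, 1.571]
wrist_force: [0.1, 0.1, -0.7]
width: 0.0319
```

```bash
python3 - <<'E'
from h import *
plan(.4625,.2396,0.06,90,3,0)
E
```

```text
now [0.4697 0.2368 0.001 ] [ 3.131e+00 -3.000e-03  1.571e+00] w 0.0319 t 20.5 F [ 0.1  0.1 -0.7]
1.0 -2.2 -19.7 0.2 -0.1 0.0 0; 1.0 -2.2 -19.7 0.2 -0.1 0.0 0; 1.0 -2.3 -19.7 0.2 -0.1 0.0 0
```

Call:
arm_command:
  commands: "0 0 0 0 0 0 0; 0 0 -35 0 0 0 0; 0 0 -30 0 0 0 0; -25 42 0 0 0 0 0; -25 42 0 0 0 0 0; -25 42 0 0 0 0 0; -25 42 0 0 0 0 0; 0 0 0 0 0 0 0"

```text
time: 21.5
tool_pos: [0.6379, 0.1329, 0.0598]
ee_rot: [-3.141, 0.0, 1.574]
wrist_force: [-0.6, 0.9, -2.9]
width: 0.0323
```

```bash
python3 - <<'E'
from h import *
plan(.6388,.136,0.035,90,2,0)
E
```

```text
now [0.6379 0.1329 0.0598] [-3.141  0.     1.574] w 0.0323 t 21.5 F [-0.6  0.9 -2.9]
1.5 0.5 12.4 -0.0 0.0 0.1 0; 1.5 0.5 12.4 -0.0 0.0 0.1 0
```

Call:
arm_command:
  commands: "1.5 1 13 0 0 0 0; 1.5 0 13 0 0 0 0; 0 0 0 0 0 0 0"

```text
time: 21.88
tool_pos: [0.6351, 0.1375, 0.0287]
ee_rot: [-3.135, 0.0, 1.575]
wrist_force: [-0.2, 1.0, -2.5]
width: 0.0319
```

```bash
python3 - <<'E'
from h import *
plan(.6388,.136,0.01,90,2,0)
o=robot.get_obs();s,t=[snapshot(n) for n in("side","top")]
p=o["tool_pos"];f=p[2]-.001
cur=[circ(.6413,.1375,.018,.034),circ(p[0]+.0025,p[1]+.0015,f+.022,.0265),circ(p[0]+.0025,p[1]+.0015,f,.0265)]
cv2.imwrite("pics/e3.png",np.vstack([np.hstack([crop(q,proj(q,[[.6413,.1375,.03]])[0],40,8,c)[:300] for c in([],cur)]) for q in(s,t)]))
for n in("tamper",):
  for q in(s,t):
    for r in models.tip_of(n,q)[:2]:print(r["conf"],np.round(at_z(q,r["centre"][0]*512,r["centre"][1]*384,f),4))
E
```

```text
now [0.6351 0.1375 0.0287] [-3.135  0.     1.575] w 0.0319 t 21.875 F [-0.2  1.  -2.5]
-0.7 1.9 9.3 -0.2 0.0 0.1 0; -0.7 1.9 9.4 -0.2 0.0 0.1 0
0.59 [0.6407 0.1356 0.0277]
0.55 [0.637  0.1451 0.0277]
```

View pics/e3.png

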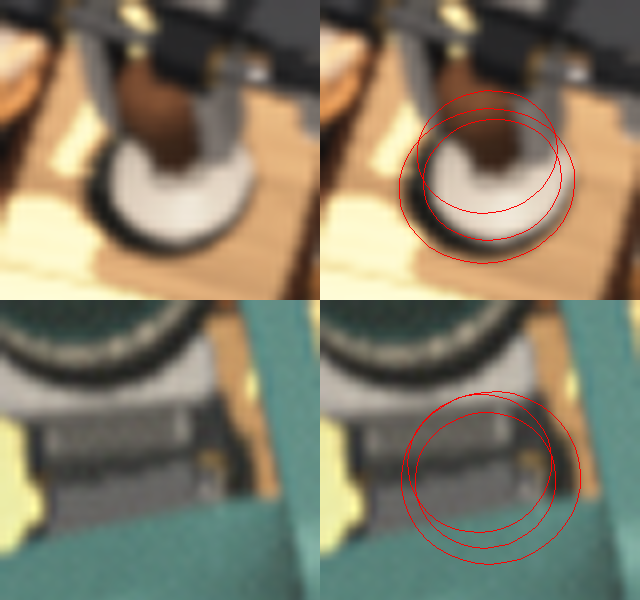

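Call:
arm_command:
  commands: "0 5.5 2 0 0 0 0; 0 0 4 0 0 0 0; 0 0 0 0 0 0 0"

```text
time: 22.45
tool_pos: [0.6446, 0.1376, 0.0275]
ee_rot: [3.139, -0.001, 1.575]
wrist_force: [-0.5, 0.6, -3.0]
width: 0.0317
```

```bash
python3 - <<'E'
from h import *
plan(.6405,.1375,0.01,90,2,0)
E
```

```text
now [0.6446 0.1376 0.0275] [ 3.139e+00 -1.000e-03  1.575e+00] w 0.0317 t 22.45 F [-0.5  0.6 -3. ]
-0.0 -2.1 8.7 0.1 -0.0 0.1 0; -0.0 -2.0 8.7 0.1 -0.0 0.1 0
```

Call:
arm_command:
  commands: "0 -3 5 0 0 0 0; 0 0 3 0 0 0 0; 0 0 0 0 0 0 0"

```text
time: 22.82
tool_pos: [0.6411, 0.1374, 0.0187]
ee_rot: [3.14, -0.001, 1.575]
wrist_force: [0.1, 0.1, -3.2]
width: 0.0321
```

Call:
arm_command:
  commands: "0 -1 4 0 0 0 0; 0 0 2 0 0 0 0; 0 0 0 0 0 0 0"

```text
time: 23.2
tool_pos: [0.64, 0.1374, 0.0122]
ee_rot: [3.14, -0.001, 1.575]
wrist_force: [-0.9, -0.1, -2.7]
width: 0.0321
```

Call:
arm_command:
  commands: "0 0 2 0 0 0 0; 0 0 2 0 0 0 0; 0 0 0 0 0 0 0"

```text
time: 23.58
tool_pos: [0.6409, 0.1377, 0.0115]
ee_rot: [3.137, -0.001, 1.575]
wrist_force: [-0.4, 1.1, -2.6]
width: 0.0322
```

Call:
arm_command:
  commands: "0 0 0 0 0 0 1; 0 0 0 0 0 0 1; 0 0 0 0 0 0 1; 0 0 0 0 0 0 1; 0 0 0 0 0 0 1; 0 0 -35 0 0 0 1; 0 0 -40 0 0 0 1; 0 0 -25 0 0 0 1; -50 -7 0 0 0 0 1; -50 -7 0 0 0 0 1; -50 -7 0 0 0 0 1; -50 -7 0 0 0 0 1"

```text
time: 25.08
tool_pos: [0.6151, -0.0638, 0.1152]
ee_rot: [3.132, -0.001, 1.583]
wrist_force: [0.3, -1.3, 0.1]
width: 0.0944
```

```bash
python3 - <<'E'
from h import *
plan(.5965,-.190,.06,118,4,1)
t=snapshot("top")
cv2.imwrite("pics/e4.png",t["img"])
g=cv2.cvtColor(t["img"],cv2.COLOR_BGR2HSV)
for n in("basket","tamper","leveller","scoop"):
    for r in models.tip_of(n,t)[:2]:print(n,r["conf"],np.round(at_z(t,r["centre"][0]*512,r["centre"][1]*384,.01 if n in("basket","tamper") else 0),4))
# blobs in basket well: dark annulus outer vs bright floor
c=proj(t,[[.6555,.0386,.018]])[0];u,v=np.round(c).astype(int);G=cv2.cvtColor(t["img"],cv2.COLOR_BGR2GRAY)[v-16:v+17,u-16:u+17]
print(G[::2,::2])
E
```

```text
now [ 0.6151 -0.0638  0.1152] [ 3.132e+00 -1.000e-03  1.583e+00] w 0.0944 t 25.075 F [ 0.3 -1.3  0.1]
-31.5 -5.2 13.7 0.1 0.0 -6.8 1; -30.7 -8.8 13.7 0.1 0.0 -6.8 1; -29.4 -12.4 13.7 0.1 0.0 -6.8 1; -27.7 -15.8 13.8 0.1 0.0 -6.8 1
basket 0.81 [0.6396 0.0356 0.01  ]
leveller 0.45 [ 0.4646 -0.0205  0.    ]
scoop 0.42 [0.6593 0.0348 0.    ]
[[114 110 126 172 201 209 229 229 230 226 217 218 221 221 162  86  81]
 [203 217 228 229 230 226 225 221 215 222 219 219 222 218 216  94  79]
 [227 227 223 230 221 176 146 130 131 129 156 185 221 220 217 108 104]
 [226 228 224 214 145 136 199 144 132 141 166 140 151 212 224 138  99]
 [229 229 208 129 159 160  95  87 102  87 100 146 137 120 222 167  97]
 [230 228 137 130 134  91 157 217 226 218 154  93 172 122 184 219 106]
 [231 217  83 188  90 215 240 234 228 225 238 184 112 144 123 220 122]
 [231 194  74 155 149 240 229 234 232 231 230 239 135 172  86 222 151]
 [227 185  65 156 222 226 230 233 225 229 229 233 196 171  74 219 201]
 [219 200  63 176 228 231 223 230 223 224 236 218 221 129  87 221 222]
 [207 227  78 117 216 234 230 232 233 220 234 226 217  76 112 222 228]
 [210 233 145  62 134 223 233 232 237 225 241 221 117  60 170 223 228]
 [225 230 222  88  63 121 188 196 226 186 189 105  54 131 221 221 227]
 [226 219 233 206 107  60  69  87 105  83  59  67 145 216 222 222 226]
 [232 203 232 229 223 184 123  96  93  97 135 207 224 220 218 223 226]
 [231 199 232 226 228 227 226 222 220 226 229 230 226 220 219 215 183]
 [231 224 229 229 227 226 228 227 230 228 229 214 193 148 126 117  82]]
```

Call:
arm_command:
  commands: "-31 -5 15 0 0 -7 1; -30 -9 15 0 0 -7 1; -29 -12 15 0 0 -7 1; -27 -15 15 0 0 -7 1; 0 0 0 0 0 0 1"

```text
time: 25.95
tool_pos: [0.6025, -0.1783, 0.0532]
ee_rot: [3.128, 0.001, 2.101]
wrist_force: [0.1, 0.3, -0.4]
width: 0.0942
```

```bash
python3 - <<'E'
from h import *
plan(.598,-.190,-.018,118,3,1)
E
```

```text
now [ 0.6025 -0.1783  0.0532] [3.128e+00 1.000e-03 2.101e+00] w 0.0942 t 25.95 F [ 0.1  0.3 -0.4]
-2.6 -3.6 23.7 0.3 0.0 0.8 1; -2.6 -3.4 23.7 0.3 0.0 0.8 1; -2.7 -3.3 23.7 0.3 0.0 0.8 1
```

Call:
arm_command:
  commands: "-4 -5 15 0.3 0 1 1; -4 -5 15 0.3 0 1.4 1; 0 0 0 0.3 0 0 1"

```text
time: 26.32
tool_pos: [0.5993, -0.1865, 0.0218]
ee_rot: [-3.14, 0.001, 2.059]
wrist_force: [-1.0, 0.6, -0.0]
width: 0.0939
```

```bash
python3 - <<'E'
from h import *
plan(.598,-.190,-.018,118,2,1)
E
```

```text
now [ 0.5993 -0.1865  0.0218] [-3.140e+00  1.000e-03  2.059e+00] w 0.0939 t 26.325 F [-1.   0.6 -0. ]
-1.2 -1.3 19.9 -0.1 0.0 -0.0 1; -1.2 -1.4 19.9 -0.1 0.0 -0.0 1
```

Call:
arm_command:
  commands: "-1.2 -1.3 20 0 0 0 1; -1.2 -1.3 20 0 0 0 1; 0 0 0 0 0 0 1"

```text
time: 26.7
tool_pos: [0.5983, -0.1888, -0.0208]
ee_rot: [-3.14, 0.0, 2.06]
wrist_force: [-0.1, 0.2, 1.0]
width: 0.0941
```

Call:
arm_command:
  commands: "0 0 0 0 0 0 0; 0 0 0 0 0 0 0; 0 0 0 0 0 0 0; 0 0 0 0 0 0 0; 0 0 0 0 0 0 0; 0 0 0 0 0 0 0; 0 0 0 0 0 0 0"

```text
time: 27.58
tool_pos: [0.6002, -0.1893, -0.0181]
ee_rot: [3.14, 0.004, 2.06]
wrist_force: [0.2, -0.0, -0.0]
width: 0.0398
```

Call:
arm_command:
  commands: "0 0 0 0 0 0 0; 0 0 -30 0 0 0 0; 0 0 -35 0 0 0 0; 0 0 -35 0 0 0 0; 0 0 -25 0 0 0 0; 0 0 0 0 0 0 0"

```text
time: 28.32
tool_pos: [0.5985, -0.1885, 0.1082]
ee_rot: [-3.14, 0.0, 2.06]
wrist_force: [0.4, -0.2, -1.4]
width: 0.0395
```

```bash
python3 - <<'E'
from h import *
plan(.646,.2386,.105,188,9,0)
t=snapshot("top");s=snapshot("side")
p=robot.get_obs()["tool_pos"]
cv2.imwrite("pics/e5.png",np.hstack([crop(q,proj(q,[p+[0,0,.03]])[0],66,6) for q in(s,t)]))
E
```

```text
now [ 0.5985 -0.1885  0.1082] [-3.14  0.    2.06] w 0.0395 t 28.325 F [ 0.4 -0.2 -1.4]
39.4 26.9 0.3 -0.0 -0.0 -7.8 0; 35.4 32.0 0.3 -0.0 -0.0 -7.8 0; 30.7 36.5 0.3 -0.0 -0.0 -7.8 0; 25.5 40.4 0.3 -0.0 -0.0 -7.8 0; 19.8 43.4 0.3 -0.0 -0.0 -7.8 0; 13.8 45.7 0.3 -0.0 -0.0 -7.8 0; 7.5 47.2 0.3 -0.0 -0.0 -7.8 0; 1.0 47.7 0.3 -0.0 -0.0 -7.8 0; -5.5 47.4 0.3 -0.0 -0.0 -7.8 0
```

Call:
arm_command:
  commands: "39 27 0 0 0 -7.8 0; 35 32 0 0 0 -7.8 0; 31 36 0 0 0 -7.8 0; 25 40 0 0 0 -7.8 0; 20 43 0 0 0 -7.8 0; 14 46 0 0 0 -7.8 0; 8 47 0 0 0 -7.8 0; 1 48 0 0 0 -7.8 0; -5 47 0 0 0 -7.8 0; 0 0 0 0 0 0 0"

```text
time: 29.68
tool_pos: [0.6235, 0.25, 0.0771]
ee_rot: [3.134, -0.047, -2.961]
wrist_force: [-0.9, 0.6, 0.3]
width: 0.0401
```

```bash
python3 - <<'E'
from h import *
plan(.646,.2386,.03,188,3,0)
E
```

```text
now [0.6235 0.25   0.0771] [ 3.134 -0.047 -2.961] w 0.0401 t 29.675 F [-0.9  0.6  0.3]
-7.4 -5.2 15.3 0.1 -0.9 0.8 0; -7.3 -5.1 15.5 0.1 -0.9 0.8 0; -7.1 -4.9 15.6 0.1 -0.9 0.8 0
```

Call:
arm_command:
  commands: "-7.5 -5 10 0 -1 0.8 0; -7.5 -5 14 0 -0.9 0.8 0; -7 -5 14 0 -0.9 0.8 0; 0 0 0 0 0 0 0"

```text
time: 30.18
tool_pos: [0.6451, 0.2316, 0.0298]
ee_rot: [3.139, -0.005, -3.014]
wrist_force: [0.2, -0.4, -0.5]
width: 0.0398
```

```bash
python3 - <<'E'
from h import *
plan(.646,.2386,.03,188,2,0)
s,t=[snapshot(n) for n in("side","top")]
p=np.array(robot.get_obs()["tool_pos"]);f=p[2]+.0335-.0155
def o(th,x,y,z): 
    a=np.radians(th);e=np.array([np.cos(a),np.sin(a),0]);n=np.array([-e[1],e[0],0]);c=np.array([x,y,z])
    return np.array([c-e*.021+n*.006,c-e*.061+n*.006,c-e*.061-n*.006,c-e*.021-n*.006])
def cur(): 
    return [circ(.6463,.2386,.018,.029),circ(p[0],p[1],f+.025,.021),o(8.2,p[0],p[1],f+.025)]
cv2.imwrite("pics/e6.png",np.vstack([np.hstack([crop(q,proj(q,[[.62,.2386,.03]])[0],50,6,c) for c in([],cur())]) for q in(s,t)]))
E
```

```text
now [0.6451 0.2316 0.0298] [ 3.139 -0.005 -3.014] w 0.0398 t 30.175 F [ 0.2 -0.4 -0.5]
-0.9 3.4 -0.1 0.1 -0.1 -0.3 0; -0.9 3.4 -0.1 0.1 -0.1 -0.3 0
```

View pics/e6.png

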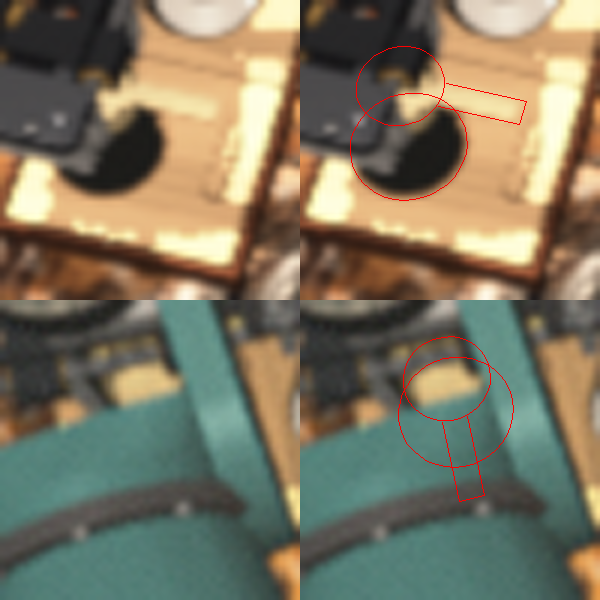

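```bash
python3 - <<'E'
from h import *
s,t=load()[::-1]
f=.0298+.018
oc=lambda q:np.array([int(v-25) for v in proj(q,[[.62,.2386,.03]])[0]])
W=lambda q,u,v,z:np.round(at_z(q,*(oc(q)+np.array([u,v])/6-.5),z),4)[:2]
print("end",W(s,217,108,f+.024),"mid",W(s,160,98,f+.024),"topbowl",W(t,145,83,f+.024), "drawn end should be",)
e,m=W(s,217,108,f+.024),W(s,160,98,f+.024);d=m-e;print(np.degrees(np.arctan2(d[1],d[0])),"bowl from end",e+d/np.linalg.norm(d)*.061)
E
```

```text
end [0.59   0.2217] mid [0.6174 0.227 ] topbowl [0.6447 0.234 ] drawn end should be
10.947560625778376 bowl from end [0.64988989 0.23328454]
```

Call:
arm_command:
  commands: "0 5 8 0 0 1 0; 0 0 10 0 0 1 0; 0 0 6 0 0 0 0; 0 0 0 0 0 0 0"

```text
time: 30.78
tool_pos: [0.646, 0.2383, 0.0078]
ee_rot: [3.137, 0.0, -3.05]
wrist_force: [-0.8, 0.0, 0.0]
width: 0.0399
```

```bash
python3 - <<'E'
from h import *
plan(.6445,.2366,-.008,187,1,0)
E
```

```text
now [0.646  0.2383 0.0078] [ 3.137  0.    -3.05 ] w 0.0399 t 30.775 F [-0.8  0.   0. ]
1.6 -1.6 15.8 0.2 0.0 -1.8 0
```

Call:
arm_command:
  commands: "1.5 -1.5 5 0 0 0 0; 0 0 4 0 0 0 0; 0 0 0 0 0 0 0"

```text
time: 31.15
tool_pos: [0.6447, 0.2368, -0.0015]
ee_rot: [3.137, 0.001, -3.05]
wrist_force: [-0.2, -0.4, -1.0]
width: 0.0399
```

Call:
arm_command:
  commands: "0 0 3 0 0 0 0; 0 0 2 0 0 0 0; 0 0 0 0 0 0 0"

```text
time: 31.52
tool_pos: [0.645, 0.2369, -0.0065]
ee_rot: [3.137, 0.002, -3.05]
wrist_force: [0.5, 0.6, -0.4]
width: 0.0398
```

Call:
arm_command:
  commands: "0 0 2 0 0 0 0; 0 0 2 0 0 0 0; 0 0 0 0 0 0 0"

```text
time: 31.9
tool_pos: [0.6459, 0.2371, -0.0077]
ee_rot: [3.137, 0.004, -3.05]
wrist_force: [-0.0, -0.1, -0.7]
width: 0.0399
```

Call:
arm_command:
  commands: "0 0 0 0 0 0 1; 0 0 0 0 0 0 1; 0 0 0 0 0 0 1; 0 0 0 0 0 0 1; 0 0 0 0 0 0 1; 0 0 0 0 0 0 1; 0 0 -35 0 0 0 1; 0 0 -40 0 0 0 1; 0 0 -35 0 0 0 1; 0 0 0 0 0 0 1"

```text
time: 33.15
tool_pos: [0.6447, 0.2362, 0.1027]
ee_rot: [3.137, 0.001, -3.05]
wrist_force: [1.2, -0.1, -0.8]
width: 0.0943
```

```bash
python3 - <<'E'
from h import *
plan(.458,-.018,.09,90,10,1)
E
```

```text
now [0.6447 0.2362 0.1027] [ 3.137e+00  1.000e-03 -3.050e+00] w 0.0943 t 33.15 F [ 1.2 -0.1 -0.8]
20.9 -23.6 1.2 0.0 -0.0 9.5 1; 16.7 -26.7 1.2 0.0 -0.0 9.5 1; 12.1 -29.1 1.2 0.0 -0.0 9.5 1; 7.1 -30.7 1.2 0.0 -0.0 9.5 1; 1.9 -31.5 1.2 0.0 -0.0 9.5 1; -3.3 -31.4 1.2 0.0 -0.0 9.5 1; -8.5 -30.4 1.2 0.0 -0.0 9.5 1; -13.4 -28.6 1.2 0.0 -0.0 9.5 1; -17.9 -25.9 1.2 0.0 -0.0 9.5 1; -22.0 -22.6 1.3 0.0 -0.0 9.5 1
```

Call:
arm_command:
  commands: "21 -24 0 0 0 9.5 1; 17 -27 0 0 0 9.5 1; 12 -29 0 0 0 9.5 1; 7 -31 0 0 0 9.5 1; 2 -31 0 0 0 9.5 1; -3 -31 0 0 0 9.5 1; -8 -30 0 0 0 9.5 1; -13 -29 0 0 0 9.5 1; -18 -26 0 0 0 9.5 1; -22 -23 0 0 0 9.5 1; 0 0 0 0 0 0 1"

```text
time: 34.52
tool_pos: [0.4325, -0.0202, 0.0787]
ee_rot: [-3.107, -0.001, 1.521]
wrist_force: [-0.1, 0.7, -0.1]
width: 0.0937
```

```bash
python3 - <<'E'
from h import *
plan(.458,-.018,.05,90,2,1)
s,t=[snapshot(n) for n in("side","top")]
q=t
for n in("tamper","basket","scoop","leveller","timer","pinch_bowl","teaspoon"):
  for k,q in(("s",s),("t",t)):
    for r in models.tip_of(n,q)[:1]:print(n,k,round(r["conf"],2),np.round(at_z(q,r["centre"][0]*512,r["centre"][1]*384,0),4)[:2])
import pickle;pickle.dump([t,s],open("s2.pkl","wb"))
w=lambda q,p,z,c:crop(q,proj(q,[p])[0],z,c)
cv2.imwrite("pics/f1.png",np.vstack([np.hstack([w(t,[.64,.14,.02],110,3.5)[:300],w(s,[.64,.14,.02],110,3.5)[:300]]),
 np.hstack([w(t,[.6555,.0386,.043],32,8),w(s,[.6555,.0386,.043],32,8),w(s,[.458,-.018,.02],32,8)])[:,:770]]) if 0 else np.hstack([w(t,[.64,.14,.02],100,4),w(s,[.64,.14,.02],100,4)]))
E
```

```text
now [ 0.4325 -0.0202  0.0787] [-3.107e+00 -1.000e-03  1.521e+00] w 0.0937 t 34.525 F [-0.1  0.7 -0.1]
1.7 13.2 13.9 -1.0 -0.1 -1.4 1; 1.4 13.0 14.1 -1.0 -0.1 -1.4 1
tamper s 0.73 [0.6391 0.1401]
tamper t 0.7 [0.6431 0.1414]
basket s 0.73 [0.672  0.0318]
basket t 0.53 [0.645  0.0368]
scoop s 0.7 [0.6311 0.2235]
scoop t 0.51 [0.6319 0.2504]
leveller s 0.83 [ 0.4512 -0.0211]
leveller t 0.4 [ 0.4628 -0.0097]
timer s 0.58 [0.465  0.0903]
timer t 0.75 [0.4647 0.0883]
pinch_bowl t 0.59 [ 0.4704 -0.2771]
teaspoon s 0.57 [ 0.4267 -0.169 ]
teaspoon t 0.38 [ 0.4231 -0.1685]
```

View pics/f1.png

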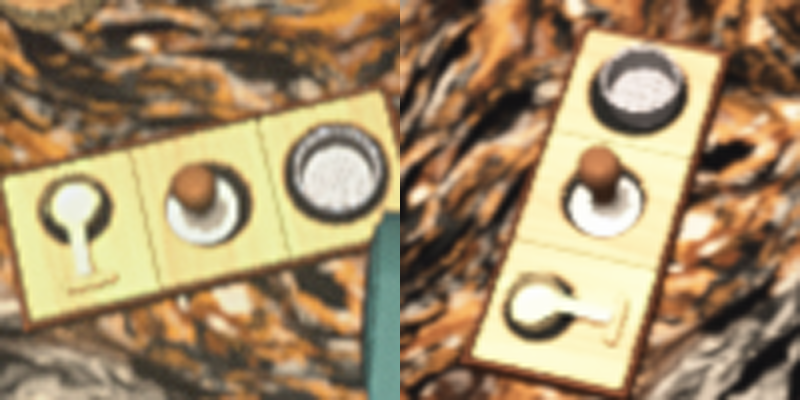

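```bash
python3 - <<'E'
from h import *
import pickle
t,s=pickle.load(open("s2.pkl","rb"))
O=lambda q:np.array([int(v-50) for v in proj(q,[[.64,.14,.02]])[0]])
b=np.array([.6271,.2364]);e=np.array([.99,.143]);n=np.array([-.143,.99])
for q,k in((t,"t"),(s,"s")):
    P=[[*(b-.04*e+h*n+g*e),z] for h,g,z in((-.02,0,.03),(.02,0,.03),(-.02,-.004,.03),(.02,-.004,.03))]+[[*(b-.041*e),.034],[*(b+.02*e),.035]]
    print(k,"pred crop: bar ends, nearside, handle end, bowl",np.round((proj(q,P)-O(q)+.5)*4).tolist())
W=lambda q,u,v,z:np.round(at_z(q,*(O(q)+np.array([u,v])/4-.5),z),4)[:2]
print("end",W(t,85,276,.034),W(s,210,317,.034),"bowl",W(t,75,203,.035),W(s,138,302,.035))
# brightness map round the handle, top
o=O(t);print(cv2.cvtColor(t["img"],cv2.COLOR_BGR2GRAY)[o[1]+58:o[1]+78,o[0]+10:o[0]+34])
E
```

```text
t pred crop: bar ends, nearside, handle end, bowl [[114.0, 275.0], [61.0, 287.0], [115.0, 280.0], [62.0, 292.0], [87.0, 281.0], [71.0, 203.0]]
s pred crop: bar ends, nearside, handle end, bowl [[223.0, 296.0], [208.0, 345.0], [228.0, 297.0], [213.0, 346.0], [216.0, 318.0], [136.0, 300.0]]
end [0.5903 0.2318] [0.5911 0.2314] bowl [0.6468 0.236 ] [0.645  0.2404]
[[218 174 125  82  62  59  94 184 236 241 235 144  64  67 104 162 220 229
  228 228 228 227 230 230]
 [226 213 182 130  90  62  76 167 236 241 237 159  81 116 174 219 232 230
  227 226 228 228 230 230]
 [226 223 218 192 150 110  98 159 234 240 236 182 132 190 224 234 233 230
  227 227 229 229 230 230]
 [226 223 224 223 207 185 182 196 235 239 236 211 180 223 233 234 232 230
  228 228 228 228 230 231]
 [226 222 223 225 224 217 219 222 235 238 239 226 200 227 233 231 231 231
  229 229 229 228 229 231]
 [226 223 221 224 223 220 223 226 231 237 238 231 199 224 232 232 232 231
  230 230 230 228 229 232]
 [228 223 220 224 223 220 221 224 230 236 237 230 196 221 231 232 231 230
  231 230 228 229 229 231]
 [229 225 220 222 224 220 221 
[... 583 characters left out ...]
28 227 224 218 212 217 211 217 217 210 196 188 186 178 174 196 209
  214 229 232 231 232 232]
 [228 227 227 223 219 213 208 182 178 182 175 181 196 198 206 212 226 228
  232 234 235 234 233 232]
 [228 227 228 225 220 220 211 184 187 198 197 212 219 225 230 234 232 233
  232 233 231 226 215 206]
 [228 228 228 225 221 222 220 212 215 221 221 222 225 227 231 232 229 222
  214 202 193 171 152 136]
 [228 228 228 225 221 224 224 221 221 223 222 221 219 207 200 195 188 172
  147 127 117 106 101  89]
 [229 229 229 230 226 223 222 220 216 199 191 185 175 152 137 125 116 109
   97  83  76  69  70  71]
 [230 229 229 228 222 202 194 181 169 146 132 118 111 103  91  81  76  72
   73  78  72  70  72  83]]
```

```bash
python3 - <<'E'
from h import *
plan(.6455,.2370,.11,185.3,10,1)
E
```

```text
now [ 0.4345 -0.0194  0.0806] [-3.110e+00 -1.000e-03  1.523e+00] w 0.0938 t 35.325 F [-1.4  0.1  0.1]
26.6 19.8 -3.5 -0.1 -0.2 -9.8 1; 22.9 24.0 -3.6 -0.1 -0.2 -9.8 1; 18.4 27.6 -3.6 -0.1 -0.2 -9.8 1; 13.5 30.3 -3.5 -0.1 -0.2 -9.8 1; 8.1 32.2 -3.5 -0.1 -0.2 -9.8 1; 2.5 33.1 -3.4 -0.1 -0.2 -9.8 1; -3.2 33.0 -3.4 -0.1 -0.2 -9.8 1; -8.8 32.0 -3.3 -0.1 -0.2 -9.8 1; -14.1 30.0 -3.2 -0.1 -0.2 -9.8 1; -19.0 27.2 -3.1 -0.1 -0.2 -9.8 1
```

Call:
arm_command:
  commands: "0 0 -30 0 0 0 1; 27 20 -4 0 0 -9.8 1; 23 24 -4 0 0 -9.8 1; 18 28 -4 0 0 -9.8 1; 13 30 -4 0 0 -9.8 1; 8 32 -4 0 0 -9.8 1; 2 33 -4 0 0 -9.8 1; -3 33 -4 0 0 -9.8 1; -9 32 -4 0 0 -9.8 1; -14 30 -4 0 0 -9.8 1; -19 27 -4 0 0 -9.8 1; 0 0 0 0 0 0 1"

```text
time: 36.83
tool_pos: [0.6485, 0.2477, 0.1448]
ee_rot: [3.136, -0.031, -2.996]
wrist_force: [-0.0, -0.2, 0.8]
width: 0.094
```

```bash
python3 - <<'E'
from h import *
plan(.6455,.2370,.04,185.3,2,1)
E
```

```text
now [0.6485 0.2477 0.1448] [ 3.136 -0.031 -2.996] w 0.094 t 36.825 F [-0.  -0.2  0.8]
0.6 -5.4 52.4 0.1 -0.9 1.5 1; 1.3 -5.3 52.4 0.1 -0.9 1.5 1
```

Call:
arm_command:
  commands: "1 -4 35 0 -0.6 1 1; 1 -4 35 0 -0.6 1 1; 1 -3 35 0 -0.6 1 1; 0 0 0 0 0 0 1"

```text
time: 37.33
tool_pos: [0.6435, 0.2331, 0.0377]
ee_rot: [3.139, 0.0, -3.059]
wrist_force: [-1.1, 0.1, 0.6]
width: 0.0939
```

```bash
python3 - <<'E'
from h import *
plan(.6455,.2370,-.006,185.3,2,1)
E
```

```text
now [0.6435 0.2331 0.0377] [ 3.139  0.    -3.059] w 0.0939 t 37.325 F [-1.1  0.1  0.6]
-1.2 1.8 21.9 0.1 0.0 -0.3 1; -1.2 1.8 21.9 0.1 0.0 -0.3 1
```

Call:
arm_command:
  commands: "-1 2 22 0 0 0 1; -1 2 21 0 0 0 1; 0 0 0 0 0 0 1; 0 0 0 0 0 0 0; 0 0 0 0 0 0 0; 0 0 0 0 0 0 0; 0 0 0 0 0 0 0; 0 0 0 0 0 0 0; 0 0 0 0 0 0 0; 0 0 0 0 0 0 0; 0 0 0 0 0 0 0"

```text
time: 38.7
tool_pos: [0.6501, 0.2372, -0.0003]
ee_rot: [3.139, 0.012, -3.061]
wrist_force: [-0.7, -5.6, 3.0]
width: 0.0173
```

```bash
python3 - <<'E'
from h import *
plan(.6415,.2370,-.006,185.3,1,0)
E
```

```text
now [ 6.501e-01  2.372e-01 -3.000e-04] [ 3.139  0.012 -3.061] w 0.0173 t 38.7 F [-0.7 -5.6  3. ]
8.6 0.5 5.6 0.1 0.7 -0.7 0
```

Call:
arm_command:
  commands: "0 0 0 0 0 0 1; 0 0 0 0 0 0 1; 0 0 0 0 0 0 1; 0 0 0 0 0 0 1; 0 0 0 0 0 0 1; 0 0 0 0 0 0 1; 0 0 0 0 0 0 1; 0 0 -30 0 0 0 1; 0 0 -30 0 0 0 1; 0 0 -35 0 0 0 1; -40 0 0 0 0 0 1; -40 0 0 0 0 0 1"

```text
time: 40.2
tool_pos: [0.7275, 0.2449, 0.0986]
ee_rot: [3.137, 0.01, -3.059]
wrist_force: [0.0, -0.3, -0.1]
width: 0.0938
```

```bash
python3 - <<'E'
from h import *
s,t=[snapshot(n) for n in("side","top")]
print(robot.get_obs()["tool_pos"],robot.get_obs()["width"])
for q,k in((t,"t"),(s,"s")):
    c=np.round(proj(q,[[.6271,.2364,.02]])[0]).astype(int)
    g=cv2.cvtColor(q["img"],cv2.COLOR_BGR2GRAY)[c[1]-18:c[1]+18,c[0]-20:c[0]+20]
    print(k,c);print("\n".join("".join(" .:-=+*#%@"[min(9,int(v)//26)]*2 for v in r) for r in g))
    for r in models.tip_of("scoop",q)[:2]:print(r["conf"],np.round(at_z(q,r["centre"][0]*512,r["centre"][1]*384,.01),4)[:2])
E
```

```text
[0.72939957 0.2441923  0.09591987] 0.0938677454066676
t [183 183]
========================================------------::::::--++**++++++++++******
==========================================------------::::--++**++++++****####**
==========================================------------::::::==++****++##%%%%%%**
============================================------------::::--++####**##%%%%%%##
============================================----------::::::::++%%%%####%%%%%%%%
============================================------------::::::==##%%%%##%%%%%%%%
============================================--------------::::--**%%%%##%%%%%%%%
==============================================------------::::::++%%%%##%%%%%%%%
==============================================--==----------::::==##%%##%%%%%%%%
================================================------------::::--++%%%%##%%%%%%
================================================------------::::::==##%%##%%%%%%
==================================================------------::::--**%%##%%%%%%
==================================================------------
[... 4151 characters left out ...]
#####################**++--::..
@@@@@@@@@@@@@@@@@@@@@@@@@@@@@@@@@@@@@@@@@@@@@@@@@@@@%%%%%%%%%%##########++--::..
@@@@@@@@@@@@@@@@@@@@@@@@@@@@@@@@@@@@@@@@@@@@@@@@@@@@@@@@@@@@@@@@@@@@%%##++--::..
++++**##%%@@@@@@@@@@@@@@@@@@@@@@@@@@@@@@@@@@@@@@@@@@@@@@@@@@@@@@@@@@@@@@##==::::
----======++++**%%@@@@@@@@@@@@@@@@@@@@@@@@@@@@@@@@@@@@@@@@@@@@@@@@@@@@%%++--::::
....::::----======++++**##%%@@@@@@@@@@@@@@@@@@@@@@@@@@@@@@@@@@@@@@@@@@%%==::::::
::::::......::::::----====++++++**%%@@@@@@@@@@@@@@@@@@@@@@@@@@@@@@@@@@##==::--==
==++==::::::::::::::..::::----======++++**##%%@@@@@@@@@@@@@@@@@@@@@@%%++--::++**
++**++============--::::::::::::::----========++**##%%@@@@@@@@@@@@@@%%==--::++**
0.68 [0.6353 0.2332]
```

```bash
python3 - <<'E'
from h import *
plan(.455,-.018,.11,90,11,1)
E
```

```text
now [0.7265 0.2445 0.0966] [ 3.138  0.007 -3.06 ] w 0.0937 t 40.4 F [ 0.1 -0.6 -0.7]
26.5 -21.8 -1.5 0.0 0.0 8.6 1; 23.0 -25.5 -1.5 0.0 0.0 8.6 1; 18.9 -28.6 -1.4 0.0 0.0 8.6 1; 14.4 -31.2 -1.4 0.0 0.0 8.6 1; 9.6 -33.0 -1.4 0.0 0.0 8.6 1; 4.5 -34.0 -1.4 0.0 0.0 8.6 1; -0.6 -34.3 -1.3 0.0 0.0 8.6 1; -5.7 -33.8 -1.3 0.0 0.0 8.6 1; -10.7 -32.6 -1.3 0.0 0.0 8.6 1; -15.5 -30.6 -1.3 0.0 0.0 8.6 1; -19.9 -28.0 -1.2 0.0 0.0 8.6 1
```

Call:
arm_command:
  commands: "26 -22 -3 0 0 8.6 1; 23 -25 -3 0 0 8.6 1; 19 -28 -3 0 0 8.6 1; 14 -31 -3 0 0 8.6 1; 10 -33 -3 0 0 8.6 1; 5 -34 -3 0 0 8.6 1; -1 -34 -3 0 0 8.6 1; -6 -34 -3 0 0 8.6 1; -11 -32 -3 0 0 8.6 1; -15 -30 -3 0 0 8.6 1; -20 -28 -3 0 0 8.6 1; 0 0 0 0 0 0 1"

```text
time: 41.9
tool_pos: [0.4249, -0.0138, 0.1292]
ee_rot: [3.135, -0.005, 1.525]
wrist_force: [-0.5, -0.4, 1.2]
width: 0.0939
```

```bash
python3 - <<'E'
from h import *
plan(.457,-.018,.06,90,2,1)
s,t=[snapshot(n) for n in("side","top")]
import pickle;pickle.dump([t,s],open("s3.pkl","wb"))
t0,s0=pickle.load(open("s2.pkl","rb"))
b=np.array([.6271,.2364]);e=np.array([.99,.143]);n=np.array([-.143,.99])
for q,q0,k in((t,t0,"t"),(s,s0,"s")):
    # rectified sampling on plane z=.034: 2mm grid, rows along block x, cols along block -y
    X=np.arange(.05,-.05,-.003);Y=np.arange(.036,-.037,-.003)
    P=np.array([[*(b+x*e+y*n),.034] for x in X for y in Y]);m=proj(q,P).astype(np.float32)
    f=lambda im:cv2.remap(cv2.cvtColor(im,cv2.COLOR_BGR2GRAY),m[:,0].reshape(len(X),-1),m[:,1].reshape(len(X),-1),cv2.INTER_CUBIC)
    A,B=f(q["img"]),f(q0["img"])
    print(k,"now | before; row label mm")
    for i,x in enumerate(X):print("%4d "%round(x*1000)+"".join("%x"%(v//16) *2 for v in A[i])+"   "+"".join("%x"%(v//16)*2 for v in B[i]))
    for nn in("scoop","tamper","basket"):
        for r in models.tip_of(nn,q)[:1]:print(nn,r["conf"],np.round(at_z(q,r["centre"][0]*512,r["centre"][1]*384,.01),4)[:2])
E
```

```text
now [ 0.4249 -0.0138  0.1292] [ 3.135 -0.005  1.525] w 0.0939 t 41.9 F [-0.5 -0.4  1.2]
-1.5 15.9 34.7 0.2 -0.1 -1.3 1; -1.8 16.0 34.6 0.2 -0.1 -1.3 1
t now | before; row label mm
  50 ccbbbbccbbbbbbccccbbaabbddccbbccddddccbbccccbbbbcc   ccbbbbccccbbbbccccbbaabbddccbbccddddccbbbbccbbbbcc
  47 eeeeeeeeeeeeeeeeeeddddddeeddeeeeeeeeeeeeeeeeddddee   eeeeeeeeeeddddeeeeeeddeeeeeeeeeeeeeeeeeeeeeeddddee
  44 eeeeeeeeeeeeeeddddccccccccccccccddeeeeeeeeeeeeeeee   eeeeeeeeeeeeeeeeeeddddddccccccddddeeeeeeeeeeeeeeee
  41 eeeeeeeeeeddccbb9999999999888899aaccddeeeeeeeeeeee   eeeeeeeeeeeeddddccaaaa9999999999aaccddddeeeeeeeeee
  38 eeeeeeeeddbb998877778888887766666688aaccddeeeeddee   eeeeeeeeeeeeddaa88777788777777777799aaccddeeeeddee
  35 eeeeeeeecc88777799bbccddccbb9966555577aacceeeeeeee   eeeeeeeeeeddbb88777799bbccbbaa99998899aacceeeeddee
  32 eeeeeeeebb7777aaddeeeeffeeeecc9966445577aaddeeeeee   eeeeeeeeddbb99777799ddeeeeeeeeeeddaa8888aaddeeeeee
  29 eeeeeedd9977aaddffffffffffffeedd9955444477bbddeeee   eeeeeeeecc99777799ddeeffffffffeeeeddaa6666aaddeeee
  26 eeeeeecc8888ddeeffffeeeeeeffffeecc774444559
[... 5958 characters left out ...]
ffffffffffffffffffff   ffffffffffeeeeeeeeddddeeffffffffffffffffffffffffff
 -37 ffffffffffeeeeeeeeeeffffffffffffffffffffffffffffff   ffffffffffeeddeeffeeeeeeffffffffffffffffffffffffff
 -40 ffffffffeeccddffffffffeeffffffffffffffffffffffffff   ffffffffeeccddffffffeeeeeeffffffffffffffffffffffff
 -43 ffffffffddbbddeeeeeeeeeeeeeeeeeeeeeeffffffffffffff   ffffffffddbbddeeeeeeeeeeeeeeeeeeeeeeffffffffffffff
 -46 ffffffffeeccccddccddddccccccddddddeeffffffffffffff   ffffffffeeccccddccddddccccccddddddeeffffffffffffff
 -49 ffffffffffeeeeeeddeeddddddddeeeeeeffffffffffffffff   ffffffffffeeeeddddeeddddddddeeeeeeffffffffffffffff
scoop 0.56 [0.6266 0.2298]
tamper 0.7 [0.6311 0.1445]
basket 0.85 [0.661  0.0342]
```

```bash
python3 - <<'E'
from h import *
plan(.646,.243,.12,188,11,1)
E
```

```text
now [ 0.4272 -0.013   0.1284] [ 3.137 -0.005  1.528] w 0.0938 t 42.3 F [-0.  -0.2 -0.1]
24.1 18.9 1.0 0.0 0.0 -9.1 1; 20.8 22.5 1.0 0.0 0.0 -9.1 1; 17.0 25.5 0.9 0.0 0.0 -9.1 1; 12.7 27.8 0.9 0.0 0.0 -9.1 1; 8.1 29.5 0.9 0.0 0.0 -9.1 1; 3.3 30.4 0.9 0.0 0.0 -9.1 1; -1.5 30.6 0.9 0.0 0.0 -9.1 1; -6.4 29.9 0.8 0.0 0.0 -9.1 1; -11.0 28.6 0.8 0.0 0.0 -9.1 1; -15.4 26.4 0.8 0.0 0.0 -9.1 1; -19.4 23.7 0.8 0.0 0.0 -9.1 1
```

Call:
arm_command:
  commands: "24 19 0 0 0 -9 1; 21 22 0 0 0 -9 1; 17 25 0 0 0 -9 1; 13 28 0 0 0 -9 1; 8 29 0 0 0 -9 1; 3 30 0 0 0 -9 1; -1 30 0 0 0 -9 1; -6 30 0 0 0 -9 1; -11 29 0 0 0 -9 1; -15 26 0 0 0 -9 1; -19 24 0 0 0 -9 1; 0 0 0 0 0 0 1"

```text
time: 43.8
tool_pos: [0.647, 0.2601, 0.1214]
ee_rot: [3.138, -0.005, -2.961]
wrist_force: [-0.3, -1.5, 0.6]
width: 0.0938
```

```bash
python3 - <<'E'
from h import *
plan(.646,.243,.04,188,3,1)
E
```

```text
now [0.647  0.2601 0.1214] [ 3.138 -0.005 -2.961] w 0.0938 t 43.8 F [-0.3 -1.5  0.6]
1.2 -5.7 27.1 0.1 -0.1 0.8 1; 1.2 -5.6 27.1 0.1 -0.1 0.8 1; 1.2 -5.6 27.1 0.1 -0.1 0.8 1
```

Call:
arm_command:
  commands: "1 -6 27 0 0 0.8 1; 1 -6 27 0 0 0.8 1; 1 -5 27 0 0 0.8 1; 0 0 0 0 0 0 1"

```text
time: 44.3
tool_pos: [0.6449, 0.241, 0.0374]
ee_rot: [3.14, -0.008, -3.011]
wrist_force: [0.3, 0.2, 0.1]
width: 0.094
```

```bash
python3 - <<'E'
from h import *
plan(.646,.243,-.012,188,2,1)
E
```

```text
now [0.6449 0.241  0.0374] [ 3.14  -0.008 -3.011] w 0.094 t 44.3 F [0.3 0.2 0.1]
-0.9 0.9 24.7 0.0 -0.2 -0.3 1; -0.8 0.9 24.7 0.0 -0.2 -0.3 1
```

Call:
arm_command:
  commands: "-1 1 23 0 -0.2 0 1; -1 1 23 0 -0.2 0 1; 0 0 3 0 0 0 1; 0 0 0 0 0 0 1"

```text
time: 44.8
tool_pos: [0.6496, 0.2435, -0.0055]
ee_rot: [3.139, 0.008, -3.015]
wrist_force: [0.7, 1.2, 0.0]
width: 0.0938
```

Call:
arm_command:
  commands: "0 0 0.3 0 0 0 0; 0 0 0.3 0 0 0 0; 0 0 0.3 0 0 0 0; 0 0 0.3 0 0 0 0; 0 0 0 0 0 0 0; 0 0 0 0 0 0 0; 0 0 0 0 0 0 0"

```text
time: 45.68
tool_pos: [0.6519, 0.2442, -0.0023]
ee_rot: [3.138, 0.015, -3.015]
wrist_force: [0.1, 0.4, 0.2]
width: 0.0393
```

Call:
arm_command:
  commands: "0 0 0 0 0 0 0; 0 0 -2.5 0 0 0 0; 0 0 -1.5 0 0 0 0; 0 0 0 0 0 0 0"

```text
time: 46.18
tool_pos: [0.6515, 0.244, 0.0014]
ee_rot: [3.138, 0.014, -3.015]
wrist_force: [-0.2, -0.4, -0.8]
width: 0.0396
```

```bash
cat >> h.py <<'E'
def pmap(q,z=.034,X=np.arange(.05,-.05,-.003),Y=np.arange(.036,-.037,-.003)):
    b=np.array([.6271,.2364]);e=np.array([.99,.143]);n=np.array([-.143,.99])
    P=np.array([[*(b+x*e+y*n),z] for x in X for y in Y]);m=proj(q,P).astype(np.float32)
    A=cv2.remap(cv2.cvtColor(q["img"],cv2.COLOR_BGR2GRAY),m[:,0].reshape(len(X),-1),m[:,1].reshape(len(X),-1),cv2.INTER_CUBIC)
    for i,x in enumerate(X):print("%4d "%round(x*1000)+"".join("%x"%(v//16) *2 for v in A[i]))
E
python3 - <<'E'
from h import *
o=robot.get_obs();print(o["tool_pos"],o["width"],o["wrist_force"])
s=snapshot("side");pmap(s,X=np.arange(.02,-.05,-.003))
for r in models.tip_of("tamper",s)[:1]:print(r["conf"],np.round(at_z(s,r["centre"][0]*512,r["centre"][1]*384,.01),4)[:2])
E
```

```text
[0.6514996  0.24404923 0.00143679] 0.0395670412017718 [-0.18316757 -0.41120588 -0.84885407]
  20 776666556688aaccddeecc8844333322222222223344556688
  17 9966445577aaddddeeeeddaa999999665544334455778899aa
  14 bb77445577aaccddeeeeeeddddddbb997755446688aabbbbbb
  11 bb883344778899bbddeeeeeeeeddaa886633336699bbbbccbb
   8 bb99443355777777bbddeeeeddbb885533223366aabbbbccbb
   5 bbaa55223355666699bbddddddaa663322224488aabbccccbb
   2 ccbb7733223344556699ddddddaa552211336699bbbbccccbb
  -1 ccbb9966332222223366ccddddaa4422224488aabbbbcccccc
  -4 ccbbaa88553322111144bbddeebb55335577aabbbbbbcccccc
  -7 ccbbbbaa996644222244aaddddbb667799aabbbbbbbbcccccc
 -10 ccbbbbbbbb9977664466bbddddbb99aabbbbbbbbbbcccccccc
 -13 ccbbbbbbbbaaaa998899ccddddccccccccccbbbbbbbbcccccc
 -16 ccbbbbbbbbbbbbbbaabbddeeeeddccccccccbbbbbbcccccccc
 -19 ccbbbbbbbbaabbbbbbbbddeeeeddccccccccccbbbbcccccccc
 -22 ccbbbbbbbbaabbbbbbbbddeeeeddcccccccccccccccccccccc
 -25 ccbbbbbbbbaabbbbbbbbddeeddddcccccccccccccccccccccc
 -28 ccbbbbbbbbaabbbbbbbbddeeeeddcccccccccccccccccccccc
 -31 ccbbbbbbbbaabbbbbbbbddeeeeddcccccccccccccccccccccc
 -34 ccbbbbbbbbaaaaaaaaaacceeddcccccccccccccccccccccccc
 -37 ccbbbbbbbb9999aabbaabbddddccddddddddddddddddeeeeee
 -40 ccbbbbbbaa99bbddccccddeeeeeeffffffffffffffffffffff
 -43 ccbbbbbbaaaacceeeeeeeeffeeeeffffeeffffffffffffffff
 -46 ccbbccddddbbddddddddddddddddddddeeeeffffffffffffff
 -49 cccceeffffeeeeeeeeeeeeeeddddeeeeffffffffffffffffff
0.59 [0.6379 0.1423]
```

Call:
arm_command:
  commands: "4.4 -3.6 0 0 0.8 0 0; 0 0 0 0 0 0 0"

```text
time: 46.52
tool_pos: [0.6471, 0.2395, 0.001]
ee_rot: [3.139, -0.002, -3.015]
wrist_force: [0.3, 0.4, -0.8]
width: 0.0399
```

```bash
python3 - <<'E'
from h import *
o=robot.get_obs();print(o["tool_pos"],o["ee_rot"],o["width"],o["wrist_force"])
s=snapshot("side");pmap(s,X=np.arange(.002,-.05,-.003))
E
```

```text
[0.64707416 0.23950195 0.00100792] [ 3.13858261e+00 -1.96551779e-03 -3.01521844e+00] 0.03987488069107427 [ 0.26836019  0.36052029 -0.8494779 ]
   2 ccbb7733224466776699ddddddddbb8855446699bbbbbbccbb
  -1 ccbb9966332244666677aaccddddaa66334488aabbbbccccbb
  -4 ccbbaa8855332233444466bbddeebb775577aabbbbbbcccccc
  -7 ccbbbbaa9966442222223399ddeecc9999aabbbbbbbbccccbb
 -10 ccbbbbbbbb99776644334499ddddddbbbbbbbbbbbbccccccbb
 -13 ccbbbbbbbbaaaa99887788bbddddddccccccbbbbbbbbcccccc
 -16 ccbbbbbbbbbbbbbbaaaaaaddeeddddccccccbbbbbbbbcccccc
 -19 bbbbbbbbbbaabbbbbbbbbbddeeeeddccccccccbbcccccccccc
 -22 ccbbbbbbbbaabbbbbbbbbbcceeeeddcccccccccccccccccccc
 -25 ccbbbbbbbbaabbbbbbbbbbcceeeeddcccccccccccccccccccc
 -28 ccbbbbbbbbaaaabbbbbbbbddeeeeddcccccccccccccccccccc
 -31 ccbbbbbbbbaabbbbbbbbbbddeeeeddcccccccccccccccccccc
 -34 ccbbbbbbbbaaaaaaaaaaaacceeeeddddcccccccccccccccccc
 -37 ccbbccccbb9999aabbbbbbddffffffeeddddddddddeeeeeeee
 -40 ccbbddccbb99bbddddeeddddffffffffffffffffffffffffff
 -43 bbbbccddbbaaddeeeeeeeeeeddddeeffeeffffffffffffffff
 -46 bbbbcceeddccddddddddddccbbbbddddeeeeffffffffffffff
 -49 bbbbcceeffeeeeeeeeeeeeeeeeddeeeeffffffffffffffffff
```

Call:
arm_command:
  commands: "0 0.5 2 0 0 0 0; 0 0 0 0 0 0 0; 0 0 0 0 0 0 1; 0 0 0 0 0 0 1; 0 0 0 0 0 0 1; 0 0 0 0 0 0 1; 0 0 0 0 0 0 1; 0 0 0 0 0 0 1; 0 0 -30 0 0 0 1; 0 0 -35 0 0 0 1; 0 0 -35 0 0 0 1; 0 0 0 0 0 0 1"

```text
time: 48.08
tool_pos: [0.6468, 0.2399, 0.1005]
ee_rot: [3.139, -0.003, -3.015]
wrist_force: [-1.1, -0.5, 0.2]
width: 0.0943
```

```bash
python3 - <<'E'
from h import *
plan(.462,-.018,.11,90,11,1)
E
```

```text
now [0.6468 0.2399 0.1005] [ 3.139e+00 -3.000e-03 -3.015e+00] w 0.0943 t 48.075 F [-1.1 -0.5  0.2]
19.6 -21.1 -0.9 -0.0 -0.0 8.8 1; 16.1 -23.9 -0.9 -0.0 -0.0 8.8 1; 12.3 -26.1 -0.9 -0.0 -0.0 8.8 1; 8.1 -27.7 -0.9 -0.0 -0.0 8.8 1; 3.8 -28.6 -0.9 -0.0 -0.0 8.8 1; -0.7 -28.8 -0.9 -0.0 -0.0 8.8 1; -5.1 -28.4 -0.9 -0.0 -0.0 8.8 1; -9.4 -27.3 -0.9 -0.0 -0.0 8.8 1; -13.5 -25.5 -0.9 -0.0 -0.0 8.8 1; -17.2 -23.1 -0.9 -0.0 -0.0 8.8 1; -20.6 -20.2 -0.9 -0.0 -0.0 8.8 1
```

Call:
arm_command:
  commands: "20 -21 -4 0 0 8.8 1; 16 -24 -4 0 0 8.8 1; 12 -26 -3 0 0 8.8 1; 8 -27 -3 0 0 8.8 1; 4 -28 -3 0 0 8.8 1; -1 -28 -3 0 0 8.8 1; -5 -27 -3 0 0 8.8 1; -9 -25 -3 0 0 8.8 1; -13 -23 -3 0 0 8.8 1; -17 -20 -3 0 0 8.8 1; -20 -16 -3 0 0 8.8 1; 0 0 0 0 0 0 1"

```text
time: 49.58
tool_pos: [0.4518, -0.0137, 0.112]
ee_rot: [-3.101, 0.002, 1.524]
wrist_force: [-0.3, 0.4, -0.6]
width: 0.0943
```

```bash
python3 - <<'E'
from h import *
plan(.457,-.018,.05,90,3,1)
s,t=[snapshot(n) for n in("side","top")]
print("scoop top");pmap(t,X=np.arange(.044,-.05,-.003))
# leveller: fit flange (white ring) centroid by threshold
for q,k in((t,"t"),(s,"s")):
    c=proj(q,[[.458,-.018,.023]])[0].astype(int);g=cv2.cvtColor(q["img"],cv2.COLOR_BGR2GRAY)[c[1]-15:c[1]+16,c[0]-15:c[0]+16]
    m=(g>185).astype(np.uint8);n,l,st,ce=cv2.connectedComponentsWithStats(m);i=1+np.argmax(st[1:,4]);h=cv2.findContours((l==i).astype(np.uint8),0,2)[0]
    h=max(h,key=len);(cx,cy),r,a=cv2.fitEllipse(h);print(k,"flange ctr",at_z(q,cx+c[0]-15,cy+c[1]-15,.023),r)
for nn in("leveller","tamper","basket"):
  for k,q in(("t",t),("s",s)):
    for r in models.tip_of(nn,q)[:1]:print(nn,k,r["conf"],np.round(at_z(q,r["centre"][0]*512,r["centre"][1]*384,0),4)[:2])
E
```

```text
now [ 0.4518 -0.0137  0.112 ] [-3.101e+00  2.000e-03  1.524e+00] w 0.0943 t 49.575 F [-0.3  0.4 -0.6]
-1.3 2.6 20.6 -0.8 0.0 -0.9 1; -1.3 2.3 20.6 -0.8 0.0 -0.9 1; -1.4 2.0 20.6 -0.8 0.0 -0.9 1
scoop top
  44 eeeeeeeeeeeeeeeeeeddccccccccccccddeeeeeeeeeeeeeeee
  41 eeeeeeeeeeeeeeddccaa8899aa999999aaccddeeeeeeeeddee
  38 eeeeeeeeeeeeddaa88777788998877666688aaccddeeeeddee
  35 eeeeeeeeeeddaa777777778888887755445577aacceeeeeeee
  32 eeeeeeeeddbb8866778899aabbaa997755556677aaddeeeeee
  29 eeeeeeeecc99776688bbddddeeeeddbb8877664477bbddeeee
  26 eeeeeeddaa886688bbeeeeffffffffeeccaa77445599cceeee
  23 eeeeeedd998877aaeeffffffffffffeeeecc88554477bbddee
  20 eeeeeecc998899ddffffeeeeeeeeeeffeeee99553355aaeeee
  17 eeeeeecc8888bbeeffffeeeeeeeeeeeeffffbb55334499eeee
  14 eeeeeebb8888cceeffeeeeeeeeeeeeeeffffbb55334488ddee
  11 eeeeeedd8877bbeeffeeeeeeeeeeeeffffdd9944334488ddee
   8 eeeeeedd996699eeffeeeeeeeeeeffffeeaa55333355aaddee
   5 eeeeeeeeaa5566ccffffeeeeeeeeffeeaa6644334477cceeee
   2 eeeeeeeecc775588ddeeeeeeeeeeddbb774433335599ddeeee
  -1 eeeeeeeeddbb665588cceeeeffddaa775544334466bbeeeeee

[... 564 characters left out ...]
 eeeeeeeeddddddddddddeeeeeeddcccceeeeeeeeeeeeeeeeee
 -37 eeeeeeeeddddddddddddeeeeeeeeccddddeeeeeeeeeeeeeeee
 -40 eeeeeeeeddddddddddeeeeeeeeeeddddeeddddddddeeeeeeee
 -43 eeeeeeeeddddddccccddddccbbccccddccccccccddeeeeeeee
 -46 eeeeeeeeddddddbbbbbbbbaa99aabbbbbbbbbbbbddeeeeeeee
 -49 eeeeeeeeddddddccccccbbbbccccccbbccddddddeeeeeeeeee
t flange ctr [ 0.47099703 -0.00196349  0.023     ] (5.490011692047119, 11.873619079589844)
s flange ctr [ 0.49375489 -0.05288043  0.023     ] (3.5306153297424316, 9.439875602722168)
leveller t 0.38 [ 0.4638 -0.0153]
leveller s 0.53 [ 0.4653 -0.0262]
tamper t 0.5 [0.6359 0.1403]
tamper s 0.87 [0.6385 0.1356]
basket t 0.51 [0.648  0.0311]
basket s 0.88 [0.6636 0.0268]
```

Call:
arm_command:
  commands: "-1.5 2.5 20 -0.8 0 -0.9 1; -1.5 2.5 20 -0.8 0 -0.9 1; -1.5 1 20 -0.7 0 -0.9 1; 0 0 0 0 0 0 1"

```text
time: 50.48
tool_pos: [0.4595, -0.016, 0.0523]
ee_rot: [3.137, 0.001, 1.579]
wrist_force: [-0.5, -0.1, 0.1]
width: 0.0941
```

```bash
python3 - <<'E'
from h import *
plan(.457,-.018,-.005,90,2,1)
E
```

```text
now [ 0.4595 -0.016   0.0523] [3.137e+00 1.000e-03 1.579e+00] w 0.0941 t 50.475 F [-0.5 -0.1  0.1]
-1.0 -1.4 28.6 0.1 0.0 0.2 1; -1.0 -1.3 28.6 0.1 0.0 0.2 1
```

Call:
arm_command:
  commands: "-1 -1.5 28 0 0 0 1; -1 -1.5 27 0 0 0 1; 0 0 0 0 0 0 1; 0 0 0 0 0 0 0; 0 0 0 0 0 0 0; 0 0 0 0 0 0 0; 0 0 0 0 0 0 0; 0 0 0 0 0 0 0; 0 0 0 0 0 0 0; 0 0 0 0 0 0 0; 0 0 0 0 0 0 0; 0 0 0 0 0 0 0"

```text
time: 51.98
tool_pos: [0.4636, -0.0181, 0.0051]
ee_rot: [3.124, 0.003, 1.581]
wrist_force: [-0.4, -0.8, 0.2]
width: 0.0276
```

```bash
python3 - <<'E'
from h import *
plan(.457,-.018,.06,90,2,1)
E
```

```text
now [ 0.4636 -0.0181  0.0051] [3.124e+00 3.000e-03 1.581e+00] w 0.0276 t 51.975 F [-0.4 -0.8  0.2]
0.0 -2.8 -27.5 0.5 0.1 0.3 1; 0.0 -3.1 -27.5 0.5 0.1 0.3 1
```

Call:
arm_command:
  commands: "0 0 0 0.5 0 0 0.6; 0 0 0 0.5 0 0 0.6; 0 0 0 0 0 0 0.6; 0 0 5 0 0 0 0.6; 0 0 5 0 0 0 0.6; 0 0 0 0 0 0 0.6"

```text
time: 52.72
tool_pos: [0.4638, -0.0181, -0.0061]
ee_rot: [-3.14, 0.003, 1.581]
wrist_force: [0.3, 0.3, -0.5]
width: 0.0562
```

Call:
arm_command:
  commands: "0 0 0 0 0 0 0; 0 0 0 0 0 0 0; 0 0 0 0 0 0 0; 0 0 0 0 0 0 0; 0 0 0 0 0 0 0"

```text
time: 53.35
tool_pos: [0.4636, -0.0181, -0.006]
ee_rot: [-3.14, 0.003, 1.581]
wrist_force: [-0.1, -0.3, -0.4]
width: 0.0284
```

Call:
arm_command:
  commands: "0 0 0 0 0 0 0; 0 0 -25 0 0 0 0; 0 0 -30 0 0 0 0; 0 0 -25 0 0 0 0; 14 47 0 0 0 0 0; 14 47 0 0 0 0 0; 14 47 0 0 0 0 0; 14 47 0 0 0 0 0; 0 0 0 0 0 0 0"

```text
time: 54.48
tool_pos: [0.652, 0.0417, 0.0668]
ee_rot: [-3.128, 0.002, 1.579]
wrist_force: [-0.5, -0.6, -2.0]
width: 0.0282
```

```bash
python3 - <<'E'
from h import *
plan(.654,.0386,.045,90,1,0)
# basket centre from the earlier unobstructed pictures: rim outline dark/bright maps on plane z=.043
import pickle
t,s=pickle.load(open("s3.pkl","rb"))
def m(q,c,z,r,st=.003):
    v=np.arange(r,-r-1e-6,-st);P=np.array([[c[0]+x,c[1]+y,z] for x in v for y in v]);k=proj(q,P).astype(np.float32)
    A=cv2.remap(cv2.cvtColor(q["img"],cv2.COLOR_BGR2GRAY),k[:,0].reshape(len(v),-1),k[:,1].reshape(len(v),-1),cv2.INTER_CUBIC)
    for i,x in enumerate(v):print("%4d "%round(x*1000)+"".join("%x"%(a//16)*2 for a in A[i]))
print("cols y + to -");m(t,(.6555,.0386),.043,.045);m(s,(.6555,.0386),.043,.045)
E
```

```text
now [0.652  0.0417 0.0668] [-3.128e+00  2.000e-03  1.579e+00] w 0.0282 t 54.475 F [-0.5 -0.6 -2. ]
-3.1 2.3 21.8 -0.8 0.1 0.5 0
cols y + to -
  45 777777889999aaccccccccccddeeddeeeeeeeeddddddddddddddddddcc7755
  42 bbbbbbccddddddeeeeddddeeeeeeeeeeeeeeeeddddddddddddddddddcc7755
  39 ddddddeeeeeeeeeeeeeeeeeeeeeeeeeeeeeeeeddddddddddddddddddcc8855
  36 eeeeeeddddeeeeeeeeeeeeddddccccddccddddddddddddddddddddddddaa66
  33 eeeeeeddddeeeeeeeeccccaaaa99999999aabbbbccccddddddddddddeeaa66
  30 eeeeeeddddeeeeddcc998888999988778877778899aaccddddddddddddaa66
  27 eeeeeeeeddddddcc99777799ccbb998888888888999999bbddddddddddaa66
  24 eeeeeeeeddccbb88888899aabbaa8877887788aaaa998899bbddddddddcc77
  21 eeeeeeddccaa887799bbaa88776655556666778899aa888888bbccddddcc88
  18 eeeeeeddaa777799aaaa88555555555555555566779999997788bbddeedd88
  15 eeeeddbb775588aa886655556677889988776655556688aa776688cceedd88
  12 eeeecc995566aa9955557799bbccddddddccaa8866557799997766aaeedd99
   9 eeeebb665599aa775577cceeeeeeeeeeeeeeeeddaa665588bb996699ddeebb
   6 eeddaa5555aa995577ccffffeeeeeeeeeeeeeeeeddaa6666bbaa6677cceebb
   3 e
[... 2557 characters left out ...]
665588cceeffcc997777
 -18 223344555566aaeeeeeeffffeeeeeeeeddeecc88666666aaeeffffddaa7777
 -21 33334455445588ccddeeeeeeeeeeeeeeeeeebb77556688bbeeffeeeebb7766
 -24 3322445544556699bbeeeeeeeeeeeeeeeedd99667799bbddeeeeffeebb8855
 -27 553333444444445588ddeeeeeeeeeeeeddbb887799bbccddeeeeffeebb8855
 -30 88443333444444445599aaccddeeeeddcc998899aabbcceeeeeeffeecc8855
 -33 bb7733333344444444556688aabbccbbaa99888899bbddeeeeffffffcc8866
 -36 eebb77442233334444444455556677776655667799cceeeeeeffffeeddaa66
 -39 ffeecc88443322333333333333222222334477aacceeeeeeeeffffeeddaa77
 -42 ffffeeddaa77443333222222222222446699bbeeeeeeeeeeffffffffddaa77
 -45 ffffffffeeccaa8866554455555577aaccddeeeeeeeeeeeeeeffffffeebb77
```

Call:
arm_command:
  commands: "-3 2 10 -0.8 0 0.4 0; 0 0 9 0 0 0 0; 0 0 0 0 0 0 0"

```text
time: 54.85
tool_pos: [0.6503, 0.0376, 0.0448]
ee_rot: [-3.138, 0.002, 1.571]
wrist_force: [-0.4, 0.4, -2.6]
width: 0.0281
```

```bash
python3 - <<'E'
from h import *
plan(.6538,.0385,.021,90,1,0)
p=np.array(robot.get_obs()["tool_pos"]);s=snapshot("side")
f=p[2]+.0335-.0275+.023
def m(q,c,z,r,st=.003):
    v=np.arange(r,-r-1e-6,-st);P=np.array([[c[0]+x,c[1]+y,z] for x in v for y in v]);k=proj(q,P).astype(np.float32)
    A=cv2.remap(cv2.cvtColor(q["img"],cv2.COLOR_BGR2GRAY),k[:,0].reshape(len(v),-1),k[:,1].reshape(len(v),-1),cv2.INTER_CUBIC)
    for i,x in enumerate(v):print("%4d "%round(x*1000)+"".join("%x"%(a//16)*2 for a in A[i]))
print("flange plane about tool");m(s,p[:2],f,.045)
for n in("leveller","basket"):
    for r in models.tip_of(n,s)[:1]:print(n,r["conf"],np.round(at_z(s,r["centre"][0]*512,r["centre"][1]*384,f-.023 if n=="leveller" else .01),4)[:2])
E
```

```text
now [0.6503 0.0376 0.0448] [-3.138e+00  2.000e-03  1.571e+00] w 0.0281 t 54.85 F [-0.4  0.4 -2.6]
1.0 3.6 23.7 -0.2 0.1 0.0 0
flange plane about tool
  45 44333333444455556666666677778899888866665544445566777766554444
  42 4455666677888899aa99999999aaaaaaaaaa99775555666677666644332233
  39 889999aaaabbbbbbbbbbaaaaaaaabbaaaabbaa887766776666443322111133
  36 bbbbbbbbbbbbbbbbbbbbaaaaaabbbbbbaaaa99887777665544221111112233
  33 bbbbbbbbbbbbbbbbbbaaaaaaaabbbbaa998877777766553322111133555555
  30 bbaabbbbbbbbbbbbbbbbbbaaaabbaa99887777665533221111224477887755
  27 aa998888889999aabbbbbbaaaaaa9988776655442211111133558899885533
  24 776644445566668899aaaaaaaa998877664433221111224466778877442211
  21 333322334455778899aaaaaaaa997755442222222222446677776633221111
  18 2222334466778899aaaaaaaaaa886644222222333333446677775522111111
  15 22335566668899aaaaaaaaaaaa996644223333444444445577775522111111
  12 22667766558899aaaaaaaaaaaa997744333344444444334455775522111111
   9 448899776688aaaaaaaaaaaaaa885533333344444444334444554422111111
   6 779999888899aaaaaaaaaaaaaa77443333334444443333334455332211222
[... 515 characters left out ...]
7777776666666677889999aa997766
 -21 7799999999887799aaaaaaaaaaaa998877777777778888889999aaaa997766
 -24 77999999aa99888899aaaaaaaaaaaa99999999999999998877778899886666
 -27 55778899aaaa88888899aaaaaaaaaaaaaaaaaaaaaa99886644446677776655
 -30 5555669999aa99887788999999aaaaaaaaaaaaaa9999774433335566776655
 -33 55555577888899998877778888999999999999999988554433334444555544
 -36 44554455556688888877776666667788999999aaaa99664422222233445555
 -39 4444444444555566666655444455668899aaaaaaaaaa774433223344666666
 -42 22333333443333333322223355778899aaaaaabbbbaa775533335566777777
 -45 2222222222222222222244557799aaaaaaaaaabbbbaa775544446666666677
leveller 0.49 [0.649  0.0282]
basket 0.71 [0.6608 0.0321]
```

Call:
arm_command:
  commands: "2 3.5 3 0 0 0 0; 0 0 3 0 0 0 0; 0 0 0 0 0 0 0"

```text
time: 55.38
tool_pos: [0.6564, 0.0398, 0.042]
ee_rot: [3.139, 0.002, 1.571]
wrist_force: [0.6, -0.3, -2.6]
width: 0.0285
```

Call:
arm_command:
  commands: "0 0 3 0 0 0 0; 0 0 3 0 0 0 0; 0 0 0 0 0 0 0"

```text
time: 55.75
tool_pos: [0.6564, 0.0398, 0.0354]
ee_rot: [3.139, 0.003, 1.571]
wrist_force: [0.2, -0.3, -3.0]
width: 0.0281
```

Call:
arm_command:
  commands: "0 -2 2 0 0 0 0; 0 0 3 0 0 0 0; 0 0 0 0 0 0 0"

```text
time: 56.12
tool_pos: [0.6542, 0.0398, 0.03]
ee_rot: [3.139, 0.002, 1.571]
wrist_force: [0.5, -0.1, -1.7]
width: 0.0282
```

Call:
arm_command:
  commands: "0 0 3 0 0 0 0; 0 0 3 0 0 0 0; 0 0 0 0 0 0 0"

```text
time: 56.5
tool_pos: [0.6543, 0.0398, 0.0236]
ee_rot: [3.139, 0.002, 1.571]
wrist_force: [0.8, 0.5, -3.8]
width: 0.0278
```

Free descent well below the rim: the puck is inside. Last few millimetres.

Call:
arm_command:
  commands: "0 0 2 0 0 0 0; 0 0 1.5 0 0 0 0; 0 0 0 0 0 0 0"

```text
time: 56.88
tool_pos: [0.6546, 0.0398, 0.0212]
ee_rot: [3.138, 0.003, 1.571]
wrist_force: [-0.3, -0.5, -3.5]
width: 0.0283
```

Call:
arm_command:
  commands: "0 0 1.5 0 0 0 0; 0 0 1.5 0 0 0 0"

```text
time: 57.12
tool_pos: [0.6549, 0.0398, 0.021]
ee_rot: [3.137, 0.003, 1.571]
wrist_force: [-4.3, 0.9, 6.1]
width: 0.0281
```

Call:
arm_command:
  commands: "0 0 0 0 0 0 0; 0 0 0 0 0 0 0.7; 0 0 0 0 0 0 0.7; 0 0 0 0 0 0 0.7; 0 0 0 0 0 0 0.7; 0 0 -30 0 0 0 0.7; 0 0 -35 0 0 0 0.7; 0 0 -35 0 0 0 0.7; 0 -45 0 0 0 0 0.7; 0 -45 0 0 0 0 0.7; 0 -45 0 0 0 0 0.7; 0 -45 0 0 0 0 0.7"

```text
time: 58.62
tool_pos: [0.4738, 0.0396, 0.1213]
ee_rot: [3.133, 0.003, 1.571]
wrist_force: [-0.5, -0.1, 0.0]
width: 0.0657
```

```bash
python3 - <<'E'
from h import *
o=robot.get_obs();print(o["tool_pos"],o["time"],o["width"])
s,t=[snapshot(n) for n in("side","top")]
def m(q,c,z,r,st=.003):
    v=np.arange(r,-r-1e-6,-st);P=np.array([[c[0]+x,c[1]+y,z] for x in v for y in v]);k=proj(q,P).astype(np.float32)
    A=cv2.remap(cv2.cvtColor(q["img"],cv2.COLOR_BGR2GRAY),k[:,0].reshape(len(v),-1),k[:,1].reshape(len(v),-1),cv2.INTER_CUBIC)
    for i,x in enumerate(v):print("%4d "%round(x*1000)+"".join("%x"%(a//16)*2 for a in A[i]))
m(t,(.6545,.0395),.05,.042);print();m(s,(.6545,.0395),.05,.042)
print("tamper top view z.03");m(t,(.6413,.1375),.03,.036);
for n in("leveller","tamper","scoop","timer","pinch_bowl","teaspoon"):
  for k,q in(("t",t),("s",s)):
    for r in models.tip_of(n,q)[:1]:print(n,k,round(r["conf"],2),np.round(at_z(q,r["centre"][0]*512,r["centre"][1]*384,{"leveller":.027,"tamper":.01,"scoop":.01}.get(n,0)),4)[:2])
E
```

```text
[0.47379144 0.03955078 0.12134517] 58.625 0.06572694663630599
  42 8899aabbbbccddddddddddeeeeeeeeeeeeeeeeddddddddddddddddcc77
  39 ddddddddeeeeeeeeeeeeeeeeeeeeddeeeeeeddddddddddddddddddcc88
  36 eeeeddeeeeeeeeeeeedddddddddddddddddddddddddddddddddddddd99
  33 eeeeddddeeeeeeeeddddddddddeeeeddddddddddddddddddddddddddbb
  30 eeeeddddeeeeeeddddddddeeeeeeeeeeeeeeeeddccccddddddddddeebb
  27 eeeeddddddddddddddeeeeeeeeeeeeeeeeeeeeeeddccccddddddddeebb
  24 eeeeeeddddccccddeeeeeeeeeeeeddeeeeeeeeeeeeddccccddddddddbb
  21 eeeeeeddbbbbddeeeeeeeeeeddccaabbccddeeeeeeeeddbbbbdddddddd
  18 eeeeeeccbbddeeeeeeeeeebb9988778888aacceeeeeeeeccaabbdddddd
  15 eeeeddaacceeeeeeeeeebb88666666666677aaeeeeeeeeeebb99ccdddd
  12 eeddbb99eeeeeeeeeedd886666666666666688ddeeeeeeeedd88aadddd
   9 eedd99aaeeeeeeeeeecc776666667766666677bbeeeeeeeeeeaa88ddee
   6 eebb77bbffeeeeeeffcc776677777766666666bbffeeeeeeeebb88bbee
   3 eeaa77bbffeeeeeeffdd776677776666665566bbffeeeeeeffcc77aadd
   0 cc8866aaddddddddeebb665566667766665555aaeeeeeeeeeebb7788cc
  -3 8866557799998899aa8855556666666666555599bbaaaabbbb996677aa
  -6 555555666
[... 3738 characters left out ...]
777777777777777775544
 -21 ddddccddeeffeeddddccbb8866667788777788888888774444
 -24 ddddddccddeeffeeeeeecc7766667788888888888888774444
 -27 ddddddddddddeeeeffffee8855668888888888888888774444
 -30 ddddddddddddddddeeeedd8855668888888888889988774444
 -33 ddddddddddddddccccccaa6655668899999999999999774444
 -36 eeddddddddddddddcccc996655778899999999999999774444
leveller t 0.64 [0.6519 0.0411]
leveller s 0.74 [0.6531 0.0332]
tamper t 0.72 [0.6309 0.1416]
tamper s 0.86 [0.639  0.1413]
scoop t 0.75 [0.6263 0.2491]
scoop s 0.78 [0.6274 0.2323]
timer t 0.44 [0.4663 0.0891]
timer s 0.86 [0.4649 0.0933]
pinch_bowl t 0.61 [0.4636 0.0828]
pinch_bowl s 0.4 [ 0.4643 -0.2835]
teaspoon t 0.58 [ 0.4306 -0.1717]
```

```bash
python3 - <<'E'
from h import *
t0,s0=load();import pickle;t1=pickle.load(open("s2.pkl","rb"))[0]
s,t=[snapshot(n) for n in("side","top")]
G=lambda q:cv2.cvtColor(q["img"],cv2.COLOR_BGR2GRAY)
for n,p in(("timer",(.467,.085)),("bowl",(.466,-.287)),("spoon",(.43,-.173))):
  for k,a,b in(("side",s0,s),("top",t0,t)):
    c=proj(a,[[*p,.02]])[0].astype(int);h=18 if n!="spoon" else 24
    A,B=[G(q)[c[1]-h:c[1]+h,c[0]-h:c[0]+h].astype(np.float32) for q in(a,b)]
    print(n,k,"mean diff",round(float(np.abs(A-B).mean()),1),"max",np.abs(A-B).max(),"frac>40",round(float((np.abs(A-B)>40).mean()),3),"shift",np.round(cv2.phaseCorrelate(A,B,cv2.createHanningWindow(A.shape[::-1],cv2.CV_32F)),2))
E
```

```text
Traceback (most recent call last):
ValueError: setting an array element with a sequence. The requested array has an inhomogeneous shape after 1 dimensions. The detected shape was (2,) + inhomogeneous part.
```

```bash
python3 - <<'E'
from h import *
t0,s0=load();import pickle
s,t=[snapshot(n) for n in("side","top")];t2,s2=pickle.load(open("s3.pkl","rb"))
G=lambda q:cv2.cvtColor(q["img"],cv2.COLOR_BGR2GRAY)
for n,p in(("timer",(.467,.085)),("bowl",(.466,-.287)),("spoon",(.43,-.173))):
  for k,a,b in(("side",s0,s),("top",t0,t),("side3",s0,s2),("top3",t0,t2)):
    c=proj(a,[[*p,.02]])[0].astype(int);h=14 if n!="spoon" else 24
    A,B=[G(q)[c[1]-h:c[1]+h,c[0]-h:c[0]+h].astype(np.float32) for q in(a,b)]
    sh,r=cv2.phaseCorrelate(A,B,cv2.createHanningWindow(A.shape[::-1],cv2.CV_32F))
    print(n,k,"diff",round(float(np.abs(A-B).mean()),1),"frac>40",round(float((np.abs(A-B)>40).mean()),3),"shift",np.round(sh,2),round(r,2))
c=proj(s0,[[.467,.085,.02]])[0].astype(int)
for q in(s0,s2,s):print("\n".join("".join("%x"%(v//16)*2 for v in r) for r in G(q)[c[1]-14:c[1]+14:2,c[0]-14:c[0]+14]));print()
E
```

```text
timer side diff 17.2 frac>40 0.153 shift [-0.24  0.48] 0.92
timer top diff 29.8 frac>40 0.311 shift [0.17 1.19] 0.28
timer side3 diff 4.2 frac>40 0.0 shift [0.04 0.09] 1.01
timer top3 diff 2.2 frac>40 0.0 shift [-0.2   0.11] 0.92
bowl side diff 70.9 frac>40 0.607 shift [-0.41  0.13] 0.68
bowl top diff 2.7 frac>40 0.0 shift [0.12 0.03] 0.91
bowl side3 diff 77.5 frac>40 0.727 shift [ 0.31 -2.53] 0.53
bowl top3 diff 2.3 frac>40 0.0 shift [-0.05 -0.09] 0.91
spoon side diff 20.1 frac>40 0.162 shift [-0.09 -0.29] 0.49
spoon top diff 1.0 frac>40 0.0 shift [0.03 0.01] 0.92
spoon side3 diff 13.0 frac>40 0.114 shift [ 0.11 -0.22] 0.51
spoon top3 diff 13.4 frac>40 0.114 shift [ 0.29 -0.34] 0.3
5599ccccbbaaaa885555332211336688999977445577775533333333
88bbbbaa8877776655443322225588aabbbbaa8899aa997755333333
7777776655443333332222336699aaaaaaaaaabbccbbbb8866554422
44443333334455332222446677664433335588bbbbaa888888665544
66444455777777889966333322222222222222222233446666554444
aaaaaa88778899885522111122222222222222222222222222333344
ccddccaa889977332222221111111111222222222222222222335555
ccbb99889
[... 1287 characters left out ...]
5566554433111122
44444444332222222211111133556666555566777777665533332211
33333322222233221111224444332222223344667766555544333322
66554455665555555544222222111111111111111111223333332222
bbbbaa887788aa885522111122222222221111111111111111222222
ddddccaa999977442222221111111122222222222222111111223333
ddccaa88999966332222333333222222111111224466664422223355
99887766778855222233333333333333222222111122333322224466
44556688998855222222333333333333333333222222111122223344
44667766555555332222222233333333333333333333222222221111
44555555667777665544222222222222222222222222334444332222
776677889999aa886666665544444433223333333355666655444455
888899aaccccbbbbbb99666677777766667777777766554444333333
```

```bash
python3 -c "
from bench import robot
print(robot.close_job(), robot.get_obs()['time'])"
```

```text
the job is handed in; nothing more can be done
the job is handed in; nothing more can be done
```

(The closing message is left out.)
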